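# Load the quench rack and lock it for the soak

### The job

Clear the wire brush and the square drift off the quench rack and lay them in the tool tray, lay every hammer head that is on the bench in a bay of its own across both rails of the rack, and turn the soak dial until its white pointer line stands at the long mark. Only when all that is done, push the spring plunger fully down into its housing and slide its keeper bar well under the lip, so that it stays down when you let go. Leave the other tools and equipment where they are.

Things in the scene. Friction and masses are not known exactly. Their poses are not given: they have to be found in the camera images.
- head1_mid (a point): Loose double-faced steel hammer head, a bar 100 mm long (its x), 32 mm wide and 32 mm high with an eye in the middle, about 0.6 kg; it lies on the bench on its long side. Point: its centre, 16 mm above its underside. Two to four of head1 to head4 are there (none: absent). Grip across the 32 mm width at the middle.
- head2_mid (a point): Loose double-faced steel hammer head, a bar 100 mm long (its x), 32 mm wide and 32 mm high with an eye in the middle, about 0.6 kg; it lies on the bench on its long side. Point: its centre, 16 mm above its underside. Two to four of head1 to head4 are there (none: absent). Grip across the 32 mm width at the middle.
- head3_mid (a point): Loose double-faced steel hammer head, a bar 100 mm long (its x), 32 mm wide and 32 mm high with an eye in the middle, about 0.6 kg; it lies on the bench on its long side. Point: its centre, 16 mm above its underside. Two to four of head1 to head4 are there (none: absent). Grip across the 32 mm width at the middle.
- head4_mid (a point): Loose double-faced steel hammer head, a bar 100 mm long (its x), 32 mm wide and 32 mm high with an eye in the middle, about 0.6 kg; it lies on the bench on its long side. Point: its centre, 16 mm above its underside. Two to four of head1 to head4 are there (none: absent). Grip across the 32 mm width at the middle.
- bay1 (a point): Bay 1 of the rack: the point between the two rails, level with their tops (22 mm above the bench), where a head's underside middle belongs; bays follow each other along the rack's y, 78 mm apart (bay1 at -117, bay2 at -39, bay3 at +39, bay4 at +117 mm).
- bay2 (a point): Bay 2 of the rack: the point between the two rails, level with their tops (22 mm above the bench), where a head's underside middle belongs; bays follow each other along the rack's y, 78 mm apart (bay1 at -117, bay2 at -39, bay3 at +39, bay4 at +117 mm).
- bay3 (a point): Bay 3 of the rack: the point between the two rails, level with their tops (22 mm above the bench), where a head's underside middle belongs; bays follow each other along the rack's y, 78 mm apart (bay1 at -117, bay2 at -39, bay3 at +39, bay4 at +117 mm).
- bay4 (a point): Bay 4 of the rack: the point between the two rails, level with their tops (22 mm above the bench), where a head's underside middle belongs; bays follow each other along the rack's y, 78 mm apart (bay1 at -117, bay2 at -39, bay3 at +39, bay4 at +117 mm).
- rack: Fixed quench rack: two dark steel rails 12 mm thick along its y, 56 mm apart on centres (at x = -28 and +28 mm), tops 22 mm above the bench, with teeth 18 mm higher that leave four bays 46 mm wide; between the rails is free space 44 mm wide for fingertips. A head lies along the rack's x across both rails, between teeth, its centre then 38 mm above the bench. Origin: middle of its footprint on the bench.
- brush_mid (a point): Loose wire scratch brush, wooden bar 190 mm long (its x), 28 mm wide, 26 mm high, lying on its flat back, with wire bristles 18 mm high on top of its +x part (from 18 to 90 mm from the middle); about 0.16 kg. At the start it and the drift lie in bays 2 and 4 of the rack (either way), along the rack's x. Point: middle of the wooden bar, 13 mm above its underside; grip across the 28 mm there.
- drift_mid (a point): Loose square steel drift, 150 mm long (its x): a bar 26 x 26 mm whose last 40 mm on the +x side is 18 x 18 mm; about 0.55 kg. Lies in bay 2 or 4 of the rack at the start, along the rack's x. Point: its centre, 13 mm above its underside; grip across the 26 mm there.
- tray: Fixed shallow aluminium tool tray, empty, 190 mm (x) by 270 mm (y) outside, walls 4 mm thick and 14 mm high, floor 4 mm thick. Origin: middle of its underside on the bench. Brush and drift fit side by side along its y, one about 42 mm to each side of its middle.
- dialbox: Fixed dark control box, 110 x 110 x 30 mm, with the soak-time dial on top. Origin: middle of its footprint. Its +x points from the dial's axis to the one long white raised mark (the index); the other ticks are short and thin.
- dial (a joint): Angle of the dial knob in rad, counterclockwise from above positive; 0: the white line of the pointer end stands at the long mark. Turns freely against slight friction (0.08 N m) from -0.6 to 2.7; starts between 0.8 and 2.3 and stays where it is left.
- dial_grip (a point): Centre of the knob's bar grip, on the dial's axis, 56 mm above the bench: bar 64 mm long (x of this point, +x being the pointer end with the white line), 18 mm wide, 30 mm high (41 to 71 mm above the bench), on a disc of 33 mm radius whose top is 41 mm above the bench. Grip across the 18 mm.
- latch: Fixed green housing (70 x 90 mm, top 50 mm above the bench) of the vertical spring plunger. Origin: on the plunger's axis, on the bench. At its -y side a steel post carries a fixed overhanging lip, from 106 to 152 mm along -y from the plunger's axis, underside 79 mm and top 93 mm above the bench.
- plunger (a joint): How far the plunger is pushed down into its housing, m: 0 up, 0.022 the bottom stop. The spring needs about 4 N to start and 12 N at the bottom and returns the plunger when let go, unless the keeper bar is under the lip, which then holds it at about 0.016.
- keeper (a joint): How far the keeper bar has been slid along the latch's -y towards and under the lip, m: 0 to 0.036. The bar rides on the plunger's head; up, its end runs against the lip's edge after 6 mm; with the plunger pushed in more than 0.016 it passes under the lip. About 1.5 N friction; stays where it is left.
- keeper_grip (a point): Centre of the black grip block on top of the keeper bar: 32 mm (latch x) by 24 mm (latch y) by 34 mm high; its underside, 17 mm below this point, sits on the bar's top (30 mm wide; on the latch's +y side the bar extends 40 mm from the block's middle, on the -y side 100 mm), so fingers that grip it across the 24 mm can push down on the bar. With plunger and keeper at 0 the point is 112 mm above the bench on the plunger's axis; it moves with both.
- chisel: Bystander: cold chisel, 185 mm long lying at the back, origin under its shank's middle.
- hardy: Bystander: anvil hot-cut tool, 45 mm wide, 65 mm high, origin on the bench under it.
- hammer: Bystander: hand hammer, lying along its x.
- oilcan: Bystander: steel can, 80 mm across, 120 mm high.
- offcut: Bystander: steel bar offcut, 110 x 30 x 20 mm.

How it is judged:
On the way, in this order (a step that is already met when the one before it is completed fails the run):
1. brush and drift lie in the tray, every head lies in a bay of the rack and the dial is at the mark ((horizontal distance between head1_mid and bay1 below 0.02 m or horizontal distance between head1_mid and bay2 below 0.02 m or horizontal distance between head1_mid and bay3 below 0.02 m or horizontal distance between head1_mid and bay4 below 0.02 m) and height (world z) of head1_mid between 0.032 and 0.045 m and angle between the x axis of each of head1_mid, head2_mid, head3_mid, head4_mid and the x axis of rack, either way round below 0.3 rad and linear speed of each of head1, head2, head3, head4 below 0.03 m/s and (horizontal distance between head2_mid and bay1 below 0.02 m or horizontal distance between head2_mid and bay2 below 0.02 m or horizontal distance between head2_mid and bay3 below 0.02 m or horizontal distance between head2_mid and bay4 below 0.02 m) and height (world z) of head2_mid between 0.032 and 0.045 m and (horizontal distance between head3_mid and bay1 below 0.02 m or horizontal distance between head3_mid and bay2 below 0.02 m or horizontal distance between head3_mid and bay3 below 0.02 m or horizontal distance between head3_mid and bay4 below 0.02 m) and height (world z) of head3_mid between 0.032 and 0.045 m and (horizontal distance between head4_mid and bay1 below 0.02 m or horizontal distance between head4_mid and bay2 below 0.02 m or horizontal distance between head4_mid and bay3 below 0.02 m or horizontal distance between head4_mid and bay4 below 0.02 m) and height (world z) of head4_mid between 0.032 and 0.045 m and x of brush_mid in the frame of tray between -0.085 and 0.085 m and y of brush_mid in the frame of tray between -0.08 and 0.08 m and height (world z) of each of brush_mid, drift_mid below 0.035 m and x of drift_mid in the frame of tray between -0.085 and 0.085 m and y of drift_mid in the frame of tray between -0.08 and 0.08 m and value of joint dial between -0.12 and 0.12 rad), for 0.2 s.
2. after that, the plunger is pushed in and the keeper slid under the lip (value of joint plunger above 0.013 m and value of joint keeper above 0.024 m), for 0.2 s.
At the end, for the whole second after the job is handed in: Each head rests across both rails within 20 mm of a bay's middle (centre 32-45 mm up, within 0.3 rad of the rack's x); brush middle within 70 mm (x), 80 mm (y) of the tray's, below 50 mm; dial within 0.12 rad of the mark; plunger in over 13 mm, keeper slid over 24 mm (all of step 1 and all of step 2); the robot touches nothing.
It fails at once if another tool on the bench (chisel, hot-cut tool, hammer, can, offcut) is moved more than 6 cm (distance of any of chisel, hardy, hammer, oilcan, offcut from where it was at the start of the episode above 0.06 m).
Of head1, head2, head3, head4 only 2 to 4 are there at a start; the rules pass over those that are not, and their reading is None.
At some moment in a run one of head1, head2, head3, head4 may be knocked a few centimetres aside while the robot is not near it.
Once in a run the grip may slacken for a moment while it holds something.
It also fails if it takes over 210 s, if anything falls off the work surface, if the arm or the gripper's body presses on something with over 40 N, if the wrist force passes 120 N, or if a joint passes its speed limit or range.

### The arm

A 7-joint arm with a two-finger parallel gripper is mounted at the origin on the work surface. World frame = base frame: x ahead of the robot, y to its left, z up, the work surface at z = 0. Lengths are in m, angles in rad, forces in N, time in s.
With the tool pointing down it reaches from about 0.4 to 0.75 m from the base axis. Payload 19.5 kg.
Tool frame: the origin (TCP) lies at the very end of the fingers, on their centre line; the grasp point (between the pads) lies 19 mm behind it; z points along the fingers, y is the direction in which the jaws open and shut (so a half turn about z gives the same grasp; the last joint's range is limited). The gripper opens to 85 mm and grips with 20 to 120 N. Pads are 22 mm wide; open, the fingers measure 114 mm over their backs; the gripper's body (76 mm by 85 mm) begins 54 mm behind the grasp point. The pads swing forward as they close: fully open they stand 13 mm farther back than shut.
Start: joints at [-1.156, 0.707, -0.028, 1.485, 0.022, 0.951, -0.075], TCP at [0.254, 0.516, 0.205] pointing down, gripper open.
Joint ranges: [-2.71, 2.71], [-0.32, 2.16], [-1.57, 1.52], [0, 2.45], [-1.46, 4.6], [0, 2.02], [-2.83, 2.83]. Speed limits (rad/s): [1.89, 1.89, 2.57, 2.57, 3.01, 3.01, 3.01].

### API

Orientations are given as a 3x3 rotation matrix whose columns are the frame's x, y, z axes.
In Python, from plant import status, optics, arm gives the robot as it stands. The module is installed in compiled form; this text tells all that it offers.
- The arm moves only by the tool jog_arm, never from a script. Its argument "motion" is a list of rows, each a list of 3 entries, a list of its own where there are three numbers: the shift along the tool's x, y, z in mm, then the turn, a rotation vector about the tool's x, y, z in rad, then the opening, from 0 (shut) to 1 (fully open). In form: [[[dx, dy, dz], [ax, ay, az], hand], ...]. A call has 1 to 20 rows; each row shifts and turns the commanded pose from where the row before left it, along the tool's axes as they then stand; what a row does not reach is not made up. A row lasts 1/10 s, in which the tool goes at most 50 mm and 8.59 degrees, less where a joint would pass 70% of its speed; a pose out of reach is approached as far as the arm can. A call with a gripper value outside its range is refused whole. The fingers move at their own pace and stop on an object; "newtons" is the grip in N (left out, the last holds). Time passes only in rows, so rows that do not move let the fingers close. It gives the time, the measured TCP pose, the force and the opening at its end, in the units of the state.
- status.observe(): the state, without advancing time (a new reading comes with each control period).
- optics.camera(name): name is "scene" or "top"; returns a dict with "frame" (400x640x3 uint8, blue, green, red), "depth" (400x640 float32, m along the optical axis (not along the pixel's ray), 0 where there is no reading), "K" (3x3 intrinsics, pixels), "R" (3x3) and "t" (3): a world point X has camera coordinates R X + t. Camera axes: x right, y down, z forward; pixel columns grow to the right and rows downward; lengths in m; the calibration is good to about 2 mm. A picture is of the moment at which its call begins.
- arm.finish_job(): hands the job in, once; it reports no verdict.
The state is a dict: "clock": time; "joints": joint angles; "joint_velocities": joint speeds; "effort": joint torques, N m; "eef_pos": TCP position; "tcp_rot": TCP orientation; "contact_force": force on the tool from outside, world axes, zero at the start; "torque": the same for the moment, N m; "grip_width": finger opening in m.
Only numpy, scipy, OpenCV 4.12 (cv2) and the standard library are available. Lean on these libraries where they do the work, as an engineer would, in place of code of your own. Each camera call takes 0.05 s, during which the arm holds its last target. There are 200 camera calls.

## Working session

There is one attempt and no reset: what is moved stays moved. The work goes in short steps, Python scripts to look and compute and a tool call to move; the robot and the scene stay as the last step left them, time stands still between calls to the robot, and variables do not carry over. Pictures are saved under pics/ and viewed, about 12 in all and at most 16, crops included, and the job is handed in when it is done.

Besides the shell and the picture viewer there is one more tool, called after "Emit:" as name(argument=value, ...) on one line, values as JSON. jog_arm: Moves the arm, as the interface text tells. Its arguments: {"type":"object","properties":{"motion":{"type":"array","items":{"type":"array"}},"newtons":{"type":"number"}},"required":["motion"]}

```bash
mkdir -p pics; cat > h.py <<'E'
import numpy as np, cv2
from plant import status, optics, arm
np.set_printoptions(precision=4, suppress=True)
def snap(name, fn=None):
    c=optics.camera(name)
    if fn: cv2.imwrite('pics/'+fn,c['frame'])
    np.savez('last_'+name+'.npz',**c); return c
def load(name): return dict(np.load('last_'+name+'.npz'))
def ray(c,u,v,z):
    d=c['R'].T@np.linalg.inv(c['K'])@np.array([u,v,1.]); o=-c['R'].T@c['t']
    return o+d*(z-o[2])/d[2]
def pts(c):
    h,w=c['depth'].shape; v,u=np.mgrid[:h,:w]; D=c['depth']
    P=np.stack([u*D,v*D,D],-1)@np.linalg.inv(c['K']).T
    return (P-c['t'])@c['R']
def proj(c,X):
    p=c['K']@(c['R']@np.array(X)+c['t']); return p[:2]/p[2]
E
python3 - <<'E'
from h import *
for n in('top','scene'):
    c=snap(n,n+'1.png'); print(n,-c['R'].T@c['t'],c['R'],c['K'][0,0])
print(status.observe())
E
```

```text
top [0.4088 0.007  1.5806] [[-0.0115 -0.9999 -0.0088]
 [-0.9979  0.0121 -0.0636]
 [ 0.0637  0.0081 -0.9979]] 448.1200796672402
scene [1.1471 0.7491 1.0383] [[-0.7513  0.66   -0.0061]
 [ 0.46    0.517  -0.7219]
 [-0.4733 -0.5451 -0.692 ]] 396.07548671538416
{'clock': 0.1, 'joints': array([-1.1557,  0.707 , -0.0276,  1.4849,  0.022 ,  0.9509, -0.0755]), 'joint_velocities': array([ 0.0005, -0.0023, -0.0011, -0.0042,  0.0012, -0.0013, -0.0004]), 'effort': array([ -0.0002, -88.4302,   1.2364, -23.6456,   0.017 ,   0.0051,
        -0.    ]), 'eef_pos': array([0.2535, 0.5158, 0.2046]), 'tcp_rot': array([[-0.8975,  0.4411, -0.0004],
       [ 0.4411,  0.8975, -0.0009],
       [ 0.    , -0.001 , -1.    ]]), 'contact_force': array([0.7099, 0.0448, 0.4886]), 'torque': array([0.0616, 0.0061, 0.0459]), 'grip_width': 0.08538406960866497}
```

View pics/top1.png

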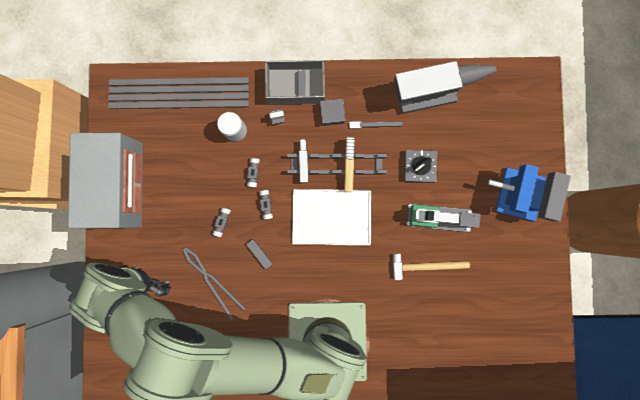

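View pics/scene1.png

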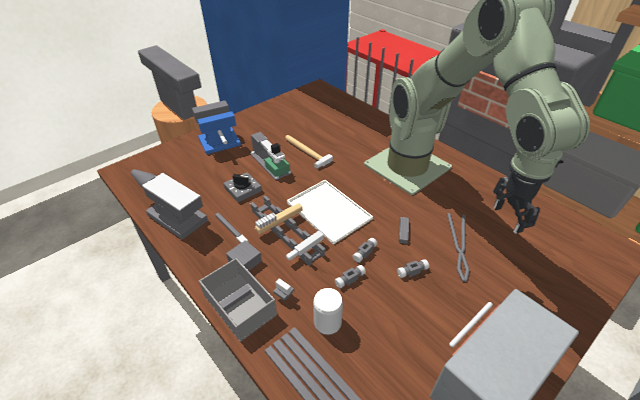

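The top view shows three heads at (253,172), (265,205) and (221,222). The drift is at (303,160) and the brush at (349,165) on the rack. The tray is at (331,217), the dial at (421,166), the latch at (440,216) and the offcut at (258,253). Next I'll zoom in and measure.

```bash
python3 - <<'E'
from h import *
c=load('top'); f=c['frame']; P=pts(c)
cv2.imwrite('pics/crop1.png',cv2.resize(f[125:265,205:485],(784,392),interpolation=cv2.INTER_CUBIC))
Z=P[...,2]
def blob(name,box,lo,hi):
    x0,x1,y0,y1=box; m=np.zeros(Z.shape,np.uint8); m[y0:y1,x0:x1]=(Z[y0:y1,x0:x1]>lo)&(Z[y0:y1,x0:x1]<hi)
    n,l,s,ce=cv2.connectedComponentsWithStats(m)
    for i in range(1,n):
        if s[i,4]<15: continue
        q=P[l==i]; r=cv2.minAreaRect((q[:,:2]*1000).astype(np.float32))
        print(name,'n',s[i,4],'px',ce[i],'c',np.array(r[0]),'sz',np.array(r[1]),'ang',round(r[2],1),'zmed',np.median(q[:,2]))
blob('head',(205,275,150,240),.018,.06)
blob('rackall',(280,390,150,178),.012,.5)
blob('brush/drift',(280,390,130,195),.042,.1)
blob('tray',(288,375,186,248),.006,.03)
blob('dialbox',(400,442,145,187),.02,.036)
blob('grip',(400,442,145,187),.055,.1)
blob('latch',(400,485,195,235),.03,.06)
blob('latchbar',(400,485,195,235),.075,.1)
blob('latchgrip',(400,485,195,235),.11,.2)
E
```

```text
head n 257 px [253.1712 172.2023] c [588.2921 248.354 ] sz [ 34.0868 100.613 ] ang 80.3 zmed 0.031118242944119516
head n 251 px [265.8566 204.1474] c [475.5251 205.1758] sz [99.8871 31.6737] ang 7.6 zmed 0.0312815014601892
head n 261 px [221.3027 221.9464] c [416.7708 359.458 ] sz [33.0466 99.5983] ang 67.8 zmed 0.03097433593040474
rackall n 1132 px [334.7659 163.4973] c [611.7237 -43.7964] sz [340.9663  95.5515] ang 88.8 zmed 0.04223189360507687
brush/drift n 429 px [349.4592 164.4545] c [610.3522 -86.3582] sz [ 27.978  188.4201] ang 87.3 zmed 0.0515782807948605
brush/drift n 284 px [303.4296 162.4437] c [625.0331  71.5618] sz [ 24.5578 149.9082] ang 89.5 zmed 0.04899211802283197
brush/drift n 20 px [314.4  155.05] c [643.2809  33.5579] sz [31.1916  7.7481] ang 89.3 zmed 0.044038574682898506
brush/drift n 15 px [359.7333 155.0667] c [ 641.6761 -121.8736] sz [31.2325  7.6098] ang 87.1 zmed 0.043316386818150886
brush/drift n 20 px [292.15 171.05] c [588.8092 111.8397] sz [27.5706  7.1419] ang 89.8 zmed 0.04383586149214923
brush/drift n 17 px [337.0588 171.3529] c [586.7805 -43.298 ] s
[... 165 characters left out ...]
7
dialbox n 620 px [420.0387 166.2355] c [ 603.3549 -336.2518] sz [111.8904 110.0147] ang 86.8 zmed 0.031458719113036986
grip n 108 px [423.1944 164.4167] c [ 602.8873 -335.1392] sz [18.05   63.8379] ang 36.6 zmed 0.07259970239723451
latch n 288 px [422.0694 215.9479] c [ 429.8398 -340.4567] sz [91.0396 70.228 ] ang 83.6 zmed 0.051269999403360356
latchbar n 323 px [436.7771 216.2848] c [ 426.6847 -369.6265] sz [138.6196  39.8302] ang 84.0 zmed 0.09566799961564572
latchbar n 276 px [469.4601 219.4928] c [ 414.5076 -478.3597] sz [66.1636 45.8984] ang 83.2 zmed 0.09451275177704749
latchgrip n 85 px [430.1294 215.4118] c [ 428.812  -339.5454] sz [25.1647 29.125 ] ang 89.2 zmed 0.1300497705123619
```

View pics/crop1.png

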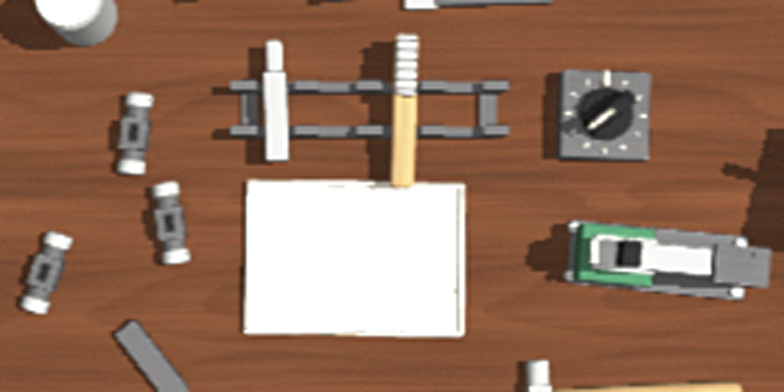

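```bash
cat >> h.py <<'E'
def plan(x,y,z,phi,frm=None):
    """rotation about tool z (rad) to bring jaw axis to world yaw phi (deg, mod 180), then shift in tool axes (mm)"""
    s=status.observe(); R=s['tcp_rot']; p=s['eef_pos'] if frm is None else np.array(frm[:3])
    cur=np.degrees(np.arctan2(R[1,1],R[0,1])) if frm is None else frm[3]
    a=np.radians(phi); Rt=np.array([[-0+np.cos(a-np.pi/2)*-1,np.cos(a),0],[-np.sin(a-np.pi/2),np.sin(a),0],[0,0,-1]])
    d=Rt.T@(np.array([x,y,z])-p)*1000
    print('az %.3f'%np.radians(cur-phi),'shift',d.round(1),'len %.0f'%np.hypot(d[0],d[1]),'cur phi %.1f'%cur,p.round(4),'q7 %.2f'%s['joints'][6],'t %.1f'%s['clock'],'w %.3f'%s['grip_width'])
E
python3 -c "
from h import *
plan(.621,.0715,.16,89.5)"
```

```text
az -0.448 shift [-371.4 -441.1   44.6] len 577 cur phi 63.8 [0.2535 0.5158 0.2046] q7 -0.08 t 0.1 w 0.085
```

Emit:
jog_arm(motion=[[[0,0,0],[0,0,-0.112],0.6],[[0,0,0],[0,0,-0.112],0.6],[[0,0,0],[0,0,-0.112],0.6],[[0,0,0],[0,0,-0.112],0.6],[[-22,-26,2],[0,0,0],0.6],[[-22,-26,2],[0,0,0],0.6],[[-22,-26,2],[0,0,0],0.6],[[-22,-26,2],[0,0,0],0.6],[[-22,-26,2],[0,0,0],0.6],[[-22,-26,2],[0,0,0],0.6],[[-22,-26,2],[0,0,0],0.6],[[-22,-26,2],[0,0,0],0.6],[[-22,-26,2],[0,0,0],0.6],[[-22,-26,2],[0,0,0],0.6],[[-22,-26,2],[0,0,0],0.6],[[-22,-26,2],[0,0,0],0.6],[[-22,-26,2],[0,0,0],0.6],[[-22,-26,2],[0,0,0],0.6],[[-22,-26,2],[0,0,0],0.6],[[0,0,0],[0,0,0],0.6]])

```text
clock: 2.1
eef_pos: [0.582, 0.1186, 0.174]
tcp_rot: [[-1.0, 0.014, -0.0], [0.014, 1.0, -0.002], [0.0, -0.002, -1.0]]
contact_force: [0.2, 0.7, 0.3]
grip_width: 0.0512
```

```bash
python3 -c "
from h import *
plan(.621,.0715,.025,89.5); print(status.observe()['joints'])"
```

```text
az -0.005 shift [-39.4 -46.7 149. ] len 61 cur phi 89.2 [0.582  0.1186 0.174 ] q7 1.12 t 2.1 w 0.051
[-0.1408  0.7775 -0.2379  1.4497  0.2088  0.9402  1.1203]
```

Emit:
jog_arm(motion=[[[-20,-23,0],[0,0,0],0.6],[[-19,-24,0],[0,0,0],0.6],[[0,0,30],[0,0,0],0.6],[[0,0,30],[0,0,0],0.6],[[0,0,30],[0,0,0],0.6],[[0,0,25],[0,0,0],0.6],[[0,0,20],[0,0,0],0.6],[[0,0,14],[0,0,0],0.6],[[0,0,0],[0,0,0],0.6],[[0,0,0],[0,0,0],0.1],[[0,0,0],[0,0,0],0.1],[[0,0,0],[0,0,0],0.1],[[0,0,0],[0,0,0],0.1],[[0,0,0],[0,0,0],0.1],[[0,0,0],[0,0,0],0.1]], newtons=70)

```text
clock: 3.6
eef_pos: [0.6188, 0.0758, 0.0261]
tcp_rot: [[-1.0, 0.009, 0.0], [0.009, 1.0, -0.0], [-0.0, -0.0, -1.0]]
contact_force: [0.4, 0.4, 0.6]
grip_width: 0.0085
```

Emit:
jog_arm(motion=[[[0,0,-15],[0,0,0],0.1],[[0,0,-25],[0,0,0],0.1],[[0,0,-25],[0,0,0],0.1],[[0,0,-25],[0,0,0],0.1],[[0,0,-10],[0,0,0],0.1],[[0,0,0],[0,0,0],0.1]])

```text
clock: 4.2
eef_pos: [0.6193, 0.0759, 0.1277]
tcp_rot: [[-1.0, 0.009, 0.002], [0.009, 1.0, 0.0], [-0.002, 0.0, -1.0]]
contact_force: [-0.4, -0.1, -0.9]
grip_width: 0.0085
```

```bash
python3 -c "
from h import *
plan(.398,-.0226,.011,0)
plan(.398,-.0226,.011,180); s=status.observe();print(s['contact_force'])
c=snap('top')
P=pts(c); q=P[225:240,290:375].reshape(-1,3)
Z=P[...,2]; m=(Z>.010)&(Z<.02); m[:186]=0;m[248:]=0;m[:,:285]=0;m[:,378:]=0
q=P[m]; print(np.percentile(q[:,0],[2,98]),np.percentile(q[:,1],[2,98]))
"
```

```text
az 1.562 shift [ -98.5 -221.3  116.7] len 242 cur phi 89.5 [0.6193 0.0759 0.1277] q7 1.20 t 4.2 w 0.009
az -1.580 shift [ 98.5 221.3 116.7] len 242 cur phi 89.5 [0.6193 0.0759 0.1277] q7 1.20 t 4.2 w 0.009
[-0.4418 -0.139  -0.9195]
[0.3342 0.5234] [-0.1587 -0.0469]
```

```bash
python3 -c "
from h import *
c=snap('top');s=snap('scene')
a=cv2.resize(c['frame'][110:260,230:400],(510,450),interpolation=2); b=cv2.resize(s['frame'][170:280,230:380],None,fx=3,fy=3,interpolation=2)
b=cv2.resize(b,(290,213)) if 0 else b[:,:]
cv2.imwrite('pics/c2.png',a); cv2.imwrite('pics/s2.png',b)
"
```

```text
(no output)
```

View pics/s2.png

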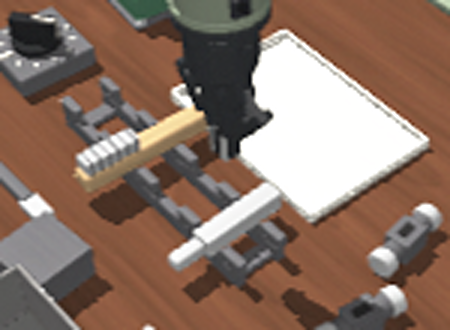

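```bash
python3 -c "
from h import *
s=load('scene'); e=status.observe()['eef_pos']; print(e,proj(s,e), proj(load('top'),e))
P=pts(s)
for n,u,v in (('drift',310,240),('drift far',292,254),('drift near',318,236),('tip',307,219)): print(n,P[v,u], s['depth'][v,u])
c=load('top');Z=pts(c)
m=(Z[...,2]>.044)&(Z[...,2]<.06); m[:130]=0;m[195:]=0;m[:,:295]=0;m[:,312:]=0
print(Z[m].min(0),Z[m].max(0),Z[m].mean(0))
"
```

```text
[0.6183 0.0757 0.1251] [304.934 226.132] [301.2467 159.0375]
drift [0.6016 0.0783 0.0484] 1.3087877
drift far [0.6815 0.083  0.0452] 1.2706605
drift near [0.5682 0.0803 0.045 ] 1.3258668
tip [0.6243 0.0949 0.1764] 1.200459Traceback (most recent call last):
  File "<string>", line 8, in <module>
    print(Z[m].min(0),Z[m].max(0),Z[m].mean(0))
          ~~~~~~~~^^^
    return umr_minimum(a, axis, None, out, keepdims, initial, where)
ValueError: zero-size array to reduction operation minimum which has no identity
```

View pics/c2.png

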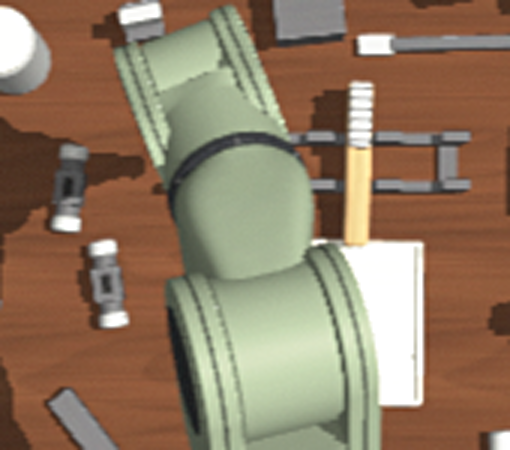

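```bash
python3 -c "
from h import *
s=snap('scene'); o=status.observe(); e=o['eef_pos']; print(e,proj(s,e),o['tcp_rot'][:,2],o['joints'],o['grip_width'])
P=pts(s)
for v in range(208,230,2): print(v,[ (P[v,u]*1000).astype(int).tolist() for u in range(300,314,3)], s['frame'][v,306])
D=P[225:260,280:330].reshape(-1,3); m=(D[:,2]>.0455)&(D[:,2]<.055); q=D[m]
print(len(q),cv2.minAreaRect((q[:,:2]*1000).astype(np.float32)), q[:,2].mean())
"
```

```text
[0.6183 0.0757 0.125 ] [304.9515 226.1584] [-0.0016 -0.0004 -1.    ] [-0.0645  0.8812 -0.2378  1.3871  0.2337  0.9024  1.1979] 0.00851201847727021
208 [[630, 71, 209], [633, 88, 224], [622, 90, 218], [615, 95, 218], [621, 116, 236]] [44 42 41]
210 [[627, 66, 196], [633, 89, 217], [627, 95, 216], [612, 91, 204], [625, 121, 234]] [43 39 38]
212 [[626, 65, 185], [619, 70, 184], [625, 92, 205], [619, 100, 207], [629, 125, 232]] [42 40 39]
214 [[627, 65, 177], [622, 73, 180], [629, 97, 202], [629, 111, 213], [628, 123, 222]] [42 41 39]
216 [[623, 60, 162], [621, 72, 170], [625, 91, 187], [628, 110, 203], [498, -32, 8]] [37 35 34]
218 [[534, -58, 1], [620, 70, 159], [625, 92, 179], [615, 93, 173], [502, -28, 3]] [34 32 31]
220 [[539, -51, 0], [621, 71, 151], [623, 89, 167], [611, 89, 159], [507, -21, 1]] [35 32 31]
222 [[545, -44, 0], [537, -37, 0], [622, 87, 156], [522, -21, 1], [523, -3, 16]] [70 68 62]
224 [[553, -34, 2], [544, -29, 0], [536, -21, 0], [529, -13, 1], [524, -2, 7]] [ 63  86 132]
226 [[557, -30, -1], [551, -20, 1], [541, -16, -2], [532, -9, -2], [522, -5, -7]] [ 63  89 138]
228 [[565, -21, 0], [556, -14, 0], [546, -10, -4], [543, 2, 3], [529, 3, -5]] [ 62  87 135]
175 ((622.9224853515625, 77.72306823730469), (149.40223693847656, 27.048810958862305), 1.9181333780288696) 0.04812800276112554
```

Physical tips appear about 15 mm above the reported TCP, so the fingers closed above the drift. I'll go lower.

Emit:
jog_arm(motion=[[[0,0,20],[0,0,0],0.6],[[0,0,25],[0,0,0],0.6],[[0,0,25],[0,0,0],0.6],[[0,0,20],[0,0,0],0.6],[[0,0,12],[0,0,0],0.6],[[0,0,8],[0,0,0],0.6],[[0,0,6],[0,0,0],0.6],[[0,0,0],[0,0,0],0.6]])

```text
clock: 5.2
eef_pos: [0.6186, 0.0758, 0.0097]
tcp_rot: [[-1.0, 0.009, -0.0], [0.009, 1.0, -0.0], [0.0, -0.0, -1.0]]
contact_force: [0.2, 0.4, 0.6]
grip_width: 0.0511
```

Emit:
jog_arm(motion=[[[0,0,0],[0,0,0],0.1],[[0,0,0],[0,0,0],0.1],[[0,0,0],[0,0,0],0.1],[[0,0,0],[0,0,0],0.1],[[0,0,0],[0,0,0],0.1],[[0,0,0],[0,0,0],0.1]])

```text
clock: 5.8
eef_pos: [0.6192, 0.0757, 0.011]
tcp_rot: [[-1.0, 0.009, 0.001], [0.009, 1.0, -0.0], [-0.001, -0.0, -1.0]]
contact_force: [-2.0, -0.6, 8.2]
grip_width: 0.0237
```

Emit:
jog_arm(motion=[[[0,0,-15],[0,0,0],0.1],[[0,0,-25],[0,0,0],0.1],[[0,0,-30],[0,0,0],0.1],[[0,0,-30],[0,0,0],0.1],[[0,0,-20],[0,0,0],0.1],[[0,0,0],[0,0,0],0.1],[[0,0,0],[0,0,0],0.1]])

```text
clock: 6.5
eef_pos: [0.6185, 0.0757, 0.13]
tcp_rot: [[-1.0, 0.009, -0.0], [0.009, 1.0, -0.0], [0.0, -0.0, -1.0]]
contact_force: [0.3, -0.1, -6.8]
grip_width: 0.0234
```

```bash
python3 -c "
from h import *
s=snap('scene'); o=status.observe(); e=o['eef_pos']; print(e,proj(s,e),o['contact_force'],o['grip_width'])
plan(.4,-.0226,.011,0)
cv2.imwrite('pics/s3.png',cv2.resize(s['frame'][160:270,230:380],None,fx=3,fy=3,interpolation=2))
"
```

```text
[0.6182 0.0756 0.1292] [304.9176 225.217 ] [-0.4443 -0.4594 -5.1893] 0.023618485972013013
az 1.562 shift [ -98.2 -218.2  118.2] len 239 cur phi 89.5 [0.6182 0.0756 0.1292] q7 1.20 t 6.5 w 0.024
```

View pics/s3.png

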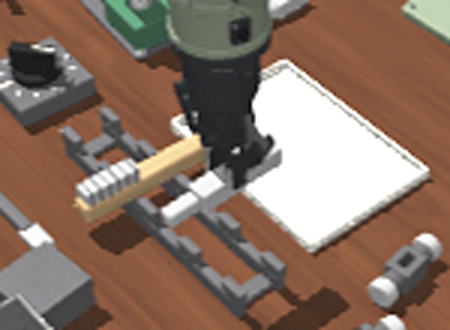

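Emit:
jog_arm(motion=[[[0,0,-2],[0,0,0.112],0.1],[[0,0,-2],[0,0,0.112],0.1],[[0,0,-2],[0,0,0.112],0.1],[[0,0,0],[0,0,0.112],0.1],[[0,0,0],[0,0,0.112],0.1],[[0,0,0],[0,0,0.112],0.1],[[0,0,0],[0,0,0.112],0.1],[[0,0,0],[0,0,0.112],0.1],[[0,0,0],[0,0,0.112],0.1],[[0,0,0],[0,0,0.112],0.1],[[0,0,0],[0,0,0.112],0.1],[[0,0,0],[0,0,0.112],0.1],[[0,0,0],[0,0,0.112],0.1],[[0,0,0],[0,0,0.106],0.1],[[0,0,0],[0,0,0],0.1]])

```text
clock: 8.05
eef_pos: [0.6181, 0.0759, 0.1348]
tcp_rot: [[0.002, 1.0, -0.002], [1.0, -0.002, -0.001], [-0.001, -0.002, -1.0]]
contact_force: [0.4, 0.6, -5.8]
grip_width: 0.0242
```

Emit:
jog_arm(motion=[[[-12,-27,0],[0,0,0],0.1],[[-12,-27,0],[0,0,0],0.1],[[-12,-27,0],[0,0,0],0.1],[[-12,-27,0],[0,0,0],0.1],[[-12,-27,0],[0,0,0],0.1],[[-12,-27,0],[0,0,0],0.1],[[-12,-27,0],[0,0,0],0.1],[[-14,-29,0],[0,0,0],0.1],[[0,0,0],[0,0,0],0.1],[[0,0,0],[0,0,0],0.1]])

```text
clock: 9.05
eef_pos: [0.4008, -0.0223, 0.136]
tcp_rot: [[-0.002, 1.0, 0.0], [1.0, 0.002, 0.0], [0.0, 0.0, -1.0]]
contact_force: [0.3, -0.3, -5.3]
grip_width: 0.0239
```

```bash
python3 -c "
from h import *
plan(.4,-.0226,-.004,0); o=status.observe(); print(o['joints'],o['contact_force'])"
```

```text
az 0.002 shift [ -0.3  -0.8 140. ] len 1 cur phi 0.1 [ 0.4008 -0.0223  0.136 ] q7 0.19 t 9.1 w 0.024
[-0.098   0.6096  0.1243  2.1716 -0.1977  0.3706  0.1911] [ 0.3066 -0.3211 -5.2563]
```

Clean. Now lower the drift, watching the force before release.

Emit:
jog_arm(motion=[[[0,0,25],[0,0,0],0.1],[[0,0,25],[0,0,0],0.1],[[0,0,25],[0,0,0],0.1],[[0,0,25],[0,0,0],0.1],[[0,0,15],[0,0,0],0.1],[[0,0,12],[0,0,0],0.1],[[0,0,8],[0,0,0],0.1],[[0,0,3],[0,0,0],0.1],[[0,0,0],[0,0,0],0.1],[[0,0,0],[0,0,0],0.1]])

```text
clock: 10.05
eef_pos: [0.4078, -0.0226, 0.0042]
tcp_rot: [[-0.0, 1.0, -0.011], [1.0, 0.0, 0.0], [0.0, -0.011, -1.0]]
contact_force: [0.1, 0.1, -5.0]
grip_width: 0.0236
```

Emit:
jog_arm(motion=[[[0,0,2],[0,0,0],0.1],[[0,0,0],[0,0,0],0.1],[[0,0,0],[0,0,0],0.1]])

```text
clock: 10.35
eef_pos: [0.408, -0.0226, 0.0024]
tcp_rot: [[0.0, 1.0, -0.013], [1.0, 0.0, 0.001], [0.001, -0.013, -1.0]]
contact_force: [-0.4, -0.6, -6.3]
grip_width: 0.0239
```

Emit:
jog_arm(motion=[[[0,6,3],[0,0,0],0.1],[[0,2,3],[0,0,0],0.1],[[0,0,1],[0,0,0],0.1],[[0,0,0],[0,0,0],0.1],[[0,0,0],[0,0,0],0.1]])

```text
clock: 10.85
eef_pos: [0.4157, -0.0226, -0.0049]
tcp_rot: [[0.0, 1.0, -0.013], [1.0, -0.0, 0.001], [0.001, -0.013, -1.0]]
contact_force: [-0.2, -0.9, -5.2]
grip_width: 0.024
```

Emit:
jog_arm(motion=[[[0,0,2],[0,0,0],0.1],[[0,0,0],[0,0,0],0.1],[[0,0,0],[0,0,0],0.5],[[0,0,0],[0,0,0],0.5],[[0,0,0],[0,0,0],0.5],[[0,0,0],[0,0,0],0.5],[[0,0,-20],[0,0,0],0.5],[[0,0,-30],[0,0,0],0.5],[[0,0,-40],[0,0,0],0.5],[[0,0,-40],[0,0,0],0.5],[[0,0,0],[0,0,0],0.5]])

```text
clock: 11.95
eef_pos: [0.4189, -0.0227, 0.1268]
tcp_rot: [[0.0, 1.0, -0.007], [1.0, -0.0, 0.001], [0.001, -0.007, -1.0]]
contact_force: [0.4, 0.2, -0.0]
grip_width: 0.0428
```

```bash
python3 -c "
from h import *
plan(.612,-.0835,.14,90); o=status.observe(); print(o['joints'],o['contact_force'])"
```

```text
az -1.571 shift [-193.1  -60.8  -13.2] len 202 cur phi -0.0 [ 0.4189 -0.0227  0.1268] q7 0.24 t 11.9 w 0.043
[-0.1126  0.6488  0.1558  2.1167 -0.2448  0.3998  0.2388] [ 0.4172  0.1711 -0.0429]
```

Emit:
jog_arm(motion=[[[0,0,-5],[0,0,-0.112],0.6],[[0,0,-5],[0,0,-0.112],0.6],[[0,0,-5],[0,0,-0.112],0.6],[[0,0,0],[0,0,-0.112],0.6],[[0,0,0],[0,0,-0.112],0.6],[[0,0,0],[0,0,-0.112],0.6],[[0,0,0],[0,0,-0.112],0.6],[[0,0,0],[0,0,-0.112],0.6],[[0,0,0],[0,0,-0.112],0.6],[[0,0,0],[0,0,-0.112],0.6],[[0,0,0],[0,0,-0.112],0.6],[[0,0,0],[0,0,-0.112],0.6],[[0,0,0],[0,0,-0.112],0.6],[[0,0,0],[0,0,-0.098],0.6],[[0,0,0],[0,0,0],0.6]])

```text
clock: 13.45
eef_pos: [0.4176, -0.0227, 0.1378]
tcp_rot: [[-1.0, 0.015, -0.013], [0.015, 1.0, 0.001], [0.013, 0.001, -1.0]]
contact_force: [0.0, 0.0, -0.6]
grip_width: 0.0514
```

Emit:
jog_arm(motion=[[[-28,-9,0],[0,0,0],0.6],[[-28,-9,0],[0,0,0],0.6],[[-28,-9,0],[0,0,0],0.6],[[-28,-9,0],[0,0,0],0.6],[[-28,-9,0],[0,0,0],0.6],[[-28,-9,0],[0,0,0],0.6],[[-26,-6,0],[0,0,0],0.6],[[0,0,0],[0,0,0],0.6],[[0,0,0],[0,0,0],0.6]])

```text
clock: 14.35
eef_pos: [0.6103, -0.0856, 0.1349]
tcp_rot: [[-1.0, 0.019, -0.014], [0.019, 1.0, 0.001], [0.014, 0.001, -1.0]]
contact_force: [0.4, 0.0, 0.6]
grip_width: 0.0515
```

```bash
python3 -c "
from h import *
plan(.612,-.0835,.010,88)
c=snap('top'); P=pts(c); Z=P[...,2]
m=(Z>.015)&(Z<.045);m[:190]=0;m[246:]=0;m[:,:296]=0;m[:,366:]=0
q=P[m]; print(len(q),cv2.minAreaRect((q[:,:2]*1000).astype(np.float32)),np.median(q[:,2]))
s=snap('scene');P=pts(s);Z=P[...,2]
m=(Z>.02)&(Z<.038);m[:182]=0;m[242:]=0;m[:,:285]=0;m[:,372:]=0
n,l,st,ce=cv2.connectedComponentsWithStats(m.astype(np.uint8))
for i in range(1,n):
  if st[i,4]>60: q=P[l==i]; print(ce[i],len(q),cv2.minAreaRect((q[:,:2]*1000).astype(np.float32)),np.median(q[:,2]))
"
```

```text
az 0.016 shift [ -1.7   2.2 124.9] len 3 cur phi 88.9 [ 0.6103 -0.0856  0.1349] q7 1.39 t 14.3 w 0.052
279 ((429.9095764160156, 10.8416748046875), (180.60824584960938, 188.12942504882812), 89.30237579345703) 0.030052571701885154
[331.9398 204.4676] 216 ((416.0213317871094, -23.64569091796875), (29.92207908630371, 150.56643676757812), 2.129246950149536) 0.02835272183294576
[293.4848 219.5253] 99 ((572.0562744140625, -49.66728210449219), (100.55277252197266, 56.52201843261719), 45.750160217285156) 0.0290996563454352
```

Emit:
jog_arm(motion=[[[0,0,25],[0,0,0],0.6],[[0,0,30],[0,0,0],0.6],[[0,0,25],[0,0,0],0.6],[[0,0,20],[0,0,0],0.6],[[0,0,12],[0,0,0],0.6],[[0,0,8],[0,0,0],0.6],[[0,0,5],[0,0,0],0.6],[[0,0,0],[0,0,0],0.6],[[0,0,0],[0,0,0],0.1],[[0,0,0],[0,0,0],0.1],[[0,0,0],[0,0,0],0.1],[[0,0,0],[0,0,0],0.1],[[0,0,0],[0,0,0],0.1]])

```text
clock: 15.75
eef_pos: [0.6095, -0.0859, 0.0117]
tcp_rot: [[-1.0, 0.017, -0.012], [0.017, 1.0, 0.0], [0.012, 0.0, -1.0]]
contact_force: [-2.1, 0.2, 9.9]
grip_width: 0.0258
```

Emit:
jog_arm(motion=[[[0,0,-15],[0,0,0],0.1],[[0,0,-25],[0,0,0],0.1],[[0,0,-30],[0,0,0],0.1],[[0,0,-30],[0,0,0],0.1],[[0,0,-25],[0,0,0],0.1],[[0,0,0],[0,0,0],0.1],[[0,0,0],[0,0,0],0.1]])

```text
clock: 16.45
eef_pos: [0.6107, -0.0861, 0.1364]
tcp_rot: [[-1.0, 0.017, -0.012], [0.017, 1.0, 0.0], [0.012, 0.0, -1.0]]
contact_force: [0.2, 0.1, -2.4]
grip_width: 0.026
```

```bash
python3 -c "
from h import *
plan(.474,-.0226,-.006,0)"
```

```text
az 1.554 shift [  63.5 -136.7  142.4] len 151 cur phi 89.0 [ 0.6107 -0.0861  0.1364] q7 1.40 t 16.4 w 0.026
```

Emit:
jog_arm(motion=[[[0,0,0],[0,-0.012,0],0.1],[[0,0,-2],[0,0,0.112],0.1],[[0,0,-2],[0,0,0.112],0.1],[[0,0,-2],[0,0,0.112],0.1],[[0,0,0],[0,0,0.112],0.1],[[0,0,0],[0,0,0.112],0.1],[[0,0,0],[0,0,0.112],0.1],[[0,0,0],[0,0,0.112],0.1],[[0,0,0],[0,0,0.112],0.1],[[0,0,0],[0,0,0.112],0.1],[[0,0,0],[0,0,0.112],0.1],[[0,0,0],[0,0,0.112],0.1],[[0,0,0],[0,0,0.112],0.1],[[0,0,0],[0,0,0.112],0.1],[[0,0,0],[0,0,0.098],0.1],[[0,0,0],[0,0,0],0.1]])

```text
clock: 18.05
eef_pos: [0.6103, -0.0859, 0.1409]
tcp_rot: [[0.002, 1.0, -0.002], [1.0, -0.002, 0.0], [0.0, -0.002, -1.0]]
contact_force: [-0.1, 0.0, -1.6]
grip_width: 0.0262
```

Emit:
jog_arm(motion=[[[12,-27,0],[0,0,0],0.1],[[12,-27,0],[0,0,0],0.1],[[12,-27,0],[0,0,0],0.1],[[12,-27,0],[0,0,0],0.1],[[15,-29,0],[0,0,0],0.1],[[0,0,30],[0,0,0],0.1],[[0,0,30],[0,0,0],0.1],[[0,0,30],[0,0,0],0.1],[[0,0,20],[0,0,0],0.1],[[0,0,15],[0,0,0],0.1],[[0,0,10],[0,0,0],0.1],[[0,0,0],[0,0,0],0.1]])

```text
clock: 19.25
eef_pos: [0.473, -0.0229, 0.0059]
tcp_rot: [[-0.002, 1.0, -0.002], [1.0, 0.002, 0.001], [0.001, -0.002, -1.0]]
contact_force: [0.2, -0.2, -2.0]
grip_width: 0.0257
```

```bash
python3 -c "
from h import *
plan(.474,-.0226,-.005,0);print(status.observe()['contact_force'],status.observe()['tcp_rot'])"
```

```text
az 0.002 shift [ 0.3  1.  10.9] len 1 cur phi 0.1 [ 0.473  -0.0229  0.0059] q7 0.15 t 19.2 w 0.026
[ 0.1891 -0.2269 -2.0004] [[-0.0017  1.     -0.0022]
 [ 1.      0.0017  0.0007]
 [ 0.0007 -0.0022 -1.    ]]
```

Emit:
jog_arm(motion=[[[0,0,6],[0,0,0],0.1],[[0,0,4],[0,0,0],0.1],[[0,0,0],[0,0,0],0.1],[[0,0,0],[0,0,0],0.5],[[0,0,0],[0,0,0],0.5],[[0,0,0],[0,0,0],0.5],[[0,0,0],[0,0,0],0.5],[[0,0,-20],[0,0,0],0.5],[[0,0,-30],[0,0,0],0.5],[[0,0,-40],[0,0,0],0.5],[[0,0,-40],[0,0,0],0.5],[[0,0,-30],[0,0,0],0.5],[[0,0,0],[0,0,0],0.5]])

```text
clock: 20.55
eef_pos: [0.475, -0.023, 0.1601]
tcp_rot: [[-0.0, 1.0, 0.005], [1.0, 0.0, 0.0], [0.0, 0.005, -1.0]]
contact_force: [0.6, -0.0, -1.5]
grip_width: 0.0427
```

```bash
cat >> h.py <<'E'
def heads(name='top'):
    c=snap(name); P=pts(c); Z=P[...,2]
    m=((Z>.018)&(Z<.045)&(P[...,0]>.35)&(P[...,0]<.72)&(P[...,1]>.135)&(P[...,1]<.5)).astype(np.uint8)
    n,l,s,ce=cv2.connectedComponentsWithStats(m)
    for i in range(1,n):
        if s[i,4]<80: continue
        q=P[l==i]; (cx,cy),(w,h),a=cv2.minAreaRect((q[:,:2]*1000).astype(np.float32))
        print(name,s[i,4],'c %.1f %.1f'%(cx,cy),'sz %.0f %.0f'%(w,h),'short yaw %.1f'%(a if w<h else a+90))
    return c
E
python3 -c "
from h import *
heads();s=heads('scene')
P=pts(s);Z=P[...,2]
m=(Z>.02)&(Z<.045)&(P[...,0]<.52)&(P[...,1]>-.16)&(P[...,1]<.12);
n,l,st,ce=cv2.connectedComponentsWithStats(m.astype(np.uint8))
for i in range(1,n):
  if st[i,4]>60: q=P[l==i]; print(ce[i],len(q),cv2.minAreaRect((q[:,:2]*1000).astype(np.float32)),np.median(q[:,2]))
plan(.588,.248,.16,80.3)
"
```

```text
top 257 c 588.0 248.7 sz 33 100 short yaw 82.3
top 253 c 475.8 205.0 sz 100 32 short yaw 99.1
top 261 c 416.7 359.9 sz 32 99 short yaw 70.6
scene 240 c 474.0 210.0 sz 103 34 short yaw 97.5
scene 284 c 415.2 366.0 sz 34 101 short yaw 69.5
scene 292 c 587.2 254.0 sz 33 100 short yaw 84.5
[483.3577 109.6346] 260 ((-581.6946411132812, -20.073104858398438), (280.3261413574219, 30.69854736328125), 87.76679992675781) 0.03256664285831938
[407.245 169.245] 200 ((42.08518600463867, 28.42357635498047), (80.61370849609375, 167.69000244140625), 31.6989803314209) 0.0327752741289111
[331.8964 204.5495] 222 ((415.2928771972656, -24.68097686767578), (28.7679386138916, 148.33749389648438), 0.8385093212127686) 0.028026768090132298
[321.6376 213.2819] 298 ((473.50457763671875, -18.798675537109375), (188.84214782714844, 31.026872634887695), 89.75234985351562) 0.02912832182924395
az -1.401 shift [-66.9 286.2  -3. ] len 294 cur phi 0.0 [ 0.4738 -0.0228  0.157 ] q7 0.12 t 20.6 w 0.043
```

Emit:
jog_arm(motion=[[[0,0,0],[0,0,-0.11],0.7],[[0,0,0],[0,0,-0.11],0.7],[[0,0,0],[0,0,-0.11],0.7],[[0,0,0],[0,0,-0.11],0.7],[[0,0,0],[0,0,-0.11],0.7],[[0,0,0],[0,0,-0.11],0.7],[[0,0,0],[0,0,-0.11],0.7],[[0,0,0],[0,0,-0.11],0.7],[[0,0,0],[0,0,-0.11],0.7],[[0,0,0],[0,0,-0.11],0.7],[[0,0,0],[0,0,-0.11],0.7],[[0,0,0],[0,0,-0.11],0.7],[[0,0,0],[0,0,-0.1],0.7],[[0,0,0],[0,0,0],0.7]])

```text
clock: 22.05
eef_pos: [0.4732, -0.023, 0.1558]
tcp_rot: [[-0.989, 0.149, -0.003], [0.149, 0.989, 0.001], [0.003, 0.001, -1.0]]
contact_force: [-0.4, 0.5, -0.2]
grip_width: 0.0597
```

Emit:
jog_arm(motion=[[[-7,28,0],[0,0,0],0.7],[[-7,29,0],[0,0,0],0.7],[[-7,28,0],[0,0,0],0.7],[[-7,29,0],[0,0,0],0.7],[[-7,28,0],[0,0,0],0.7],[[-7,29,0],[0,0,0],0.7],[[-7,28,0],[0,0,0],0.7],[[-7,29,0],[0,0,0],0.7],[[-7,28,0],[0,0,0],0.7],[[-8,29,0],[0,0,0],0.7],[[0,0,30],[0,0,0],0.7],[[0,0,0],[0,0,0],0.7],[[0,0,0],[0,0,0],0.7]])

```text
clock: 23.35
eef_pos: [0.5864, 0.2476, 0.1266]
tcp_rot: [[-0.988, 0.152, -0.002], [0.152, 0.988, -0.0], [0.002, -0.001, -1.0]]
contact_force: [-1.1, -0.3, 0.5]
grip_width: 0.0596
```

```bash
python3 -c "
from h import *
plan(.588,.250,-.010,82);print(status.observe()['tcp_rot'][:,2])"
```

```text
az -0.013 shift [ -1.3   2.6 136.6] len 3 cur phi 81.2 [0.5864 0.2476 0.1266] q7 0.78 t 23.4 w 0.060
[-0.0022 -0.0004 -1.    ]
```

Emit:
jog_arm(motion=[[[0,2,30],[0,0,0],0.7],[[0,0,30],[0,0,0],0.7],[[0,0,25],[0,0,0],0.7],[[0,0,20],[0,0,0],0.7],[[0,0,15],[0,0,0],0.7],[[0,0,8],[0,0,0],0.7],[[0,0,4],[0,0,0],0.7],[[0,0,0],[0,0,0],0.7],[[0,0,0],[0,0,0],0.1],[[0,0,0],[0,0,0],0.1],[[0,0,0],[0,0,0],0.1],[[0,0,0],[0,0,0],0.1],[[0,0,0],[0,0,0],0.1]])

```text
clock: 24.65
eef_pos: [0.5874, 0.2507, -0.004]
tcp_rot: [[-0.989, 0.15, 0.001], [0.15, 0.989, 0.001], [-0.001, 0.001, -1.0]]
contact_force: [-1.7, 0.9, 10.1]
grip_width: 0.0299
```

Emit:
jog_arm(motion=[[[0,0,-15],[0,0,0],0.1],[[0,0,-25],[0,0,0],0.1],[[0,0,-30],[0,0,0],0.1],[[0,0,-30],[0,0,0],0.1],[[0,0,-30],[0,0,0],0.1],[[0,0,0],[0,0,0],0.1],[[0,0,0],[0,0,0],0.1]])

```text
clock: 25.35
eef_pos: [0.5869, 0.2499, 0.1252]
tcp_rot: [[-0.989, 0.15, -0.001], [0.15, 0.989, 0.0], [0.001, 0.0, -1.0]]
contact_force: [-0.6, 0.2, -5.4]
grip_width: 0.0298
```

```bash
python3 -c "
from h import *
plan(.615,-.161,.025,90)
plan(.615,.073,.025,90)
c=snap('top');P=pts(c);Z=P[...,2]
m=(Z>.036)&(Z<.05)&(P[...,0]>.57)&(P[...,0]<.66)&(P[...,1]<.09)&(P[...,1]>-.24)
n,l,st,ce=cv2.connectedComponentsWithStats(m.astype(np.uint8))
for i in range(1,n):
  if st[i,4]>8: q=P[l==i]; print(len(q),((q.min(0)+q.max(0))/2*1000).round(1),((-q.min(0)+q.max(0))*1000).round(0))
"
```

```text
az -0.151 shift [ -28.1 -410.9  100.2] len 412 cur phi 81.4 [0.5869 0.2499 0.1252] q7 0.78 t 25.4 w 0.030
az -0.151 shift [ -28.1 -176.9  100.2] len 179 cur phi 81.4 [0.5869 0.2499 0.1252] q7 0.78 t 25.4 w 0.030
26 [643.7  33.6  42.3] [ 7. 31. 12.]
27 [641.7 -44.2  43. ] [11. 28. 13.]
30 [ 640.5 -122.1   43.2] [10. 31. 12.]
24 [ 640.5 -200.    42.9] [ 9. 28. 13.]
28 [587.8  34.2  42.5] [ 8. 31. 10.]
25 [585.9 -43.5  41.7] [10. 28. 11.]
28 [ 584.9 -121.1   42.6] [10. 31. 11.]
29 [ 583.9 -198.6   41.3] [11. 29. 10.]
```

Emit:
jog_arm(motion=[[[0,0,0],[0,0,-0.07],0.1],[[0,0,0],[0,0,-0.066],0.1],[[-3,-30,0],[0,0,0],0.1],[[-3,-30,0],[0,0,0],0.1],[[-3,-30,0],[0,0,0],0.1],[[-3,-30,0],[0,0,0],0.1],[[-3,-30,0],[0,0,0],0.1],[[-3,-30,0],[0,0,0],0.1],[[-3,-30,0],[0,0,0],0.1],[[-3,-30,0],[0,0,0],0.1],[[-3,-30,0],[0,0,0],0.1],[[-3,-30,0],[0,0,0],0.1],[[-1,-32,0],[0,0,0],0.1],[[0,0,30],[0,0,0],0.1],[[0,0,20],[0,0,0],0.1],[[0,0,10],[0,0,0],0.1],[[0,0,0],[0,0,0],0.1],[[0,0,0],[0,0,0],0.1]])

```text
clock: 27.2
eef_pos: [0.6132, -0.0821, 0.065]
tcp_rot: [[-1.0, 0.015, -0.001], [0.015, 1.0, 0.0], [0.001, 0.0, -1.0]]
contact_force: [-0.6, 0.8, -4.9]
grip_width: 0.0298
```

```bash
python3 -c "
from h import *
plan(.613,-.0829,.020,89.2);print(status.observe()['contact_force'])"
```

```text
az -0.001 shift [ 0.2 -0.8 45. ] len 1 cur phi 89.2 [ 0.6132 -0.0821  0.065 ] q7 1.33 t 27.2 w 0.030
[-0.5859  0.7938 -4.8924]
```

Emit:
jog_arm(motion=[[[0,-1,20],[0,0,0],0.1],[[0,0,14],[0,0,0],0.1],[[0,0,8],[0,0,0],0.1],[[0,0,3],[0,0,0],0.1],[[0,0,0],[0,0,0],0.1],[[0,0,0],[0,0,0],0.6],[[0,0,0],[0,0,0],0.6],[[0,0,0],[0,0,0],0.6],[[0,0,0],[0,0,0],0.6],[[0,0,-20],[0,0,0],0.6],[[0,0,-30],[0,0,0],0.6],[[0,0,-40],[0,0,0],0.6],[[0,0,-40],[0,0,0],0.7],[[0,0,0],[0,0,0],0.7]])

```text
clock: 28.6
eef_pos: [0.6151, -0.0833, 0.1547]
tcp_rot: [[-1.0, 0.015, 0.007], [0.015, 1.0, -0.0], [-0.007, 0.0, -1.0]]
contact_force: [0.1, -0.3, -0.7]
grip_width: 0.0598
```

```bash
python3 -c "
from h import *
heads();plan(.4758,.205,.14,98.3)"
```

```text
top 250 c 475.6 204.5 sz 99 32 short yaw 98.8
top 259 c 417.0 360.6 sz 33 99 short yaw 69.1
az -0.160 shift [ 95.2 305.3  12.1] len 320 cur phi 89.1 [ 0.6141 -0.0834  0.1521] q7 1.37 t 28.6 w 0.060
```

Emit:
jog_arm(motion=[[[0,0,0],[0,0,-0.08],0.7],[[0,0,0],[0,0,-0.08],0.7],[[9,29,0],[0,0,0],0.7],[[9,29,0],[0,0,0],0.7],[[9,29,0],[0,0,0],0.7],[[9,29,0],[0,0,0],0.7],[[9,29,0],[0,0,0],0.7],[[9,29,0],[0,0,0],0.7],[[9,29,0],[0,0,0],0.7],[[9,29,0],[0,0,0],0.7],[[9,29,0],[0,0,0],0.7],[[9,29,0],[0,0,0],0.7],[[5,15,0],[0,0,0],0.7],[[0,0,30],[0,0,0],0.7],[[0,0,20],[0,0,0],0.7],[[0,0,20],[0,0,0],0.7],[[0,0,0],[0,0,0],0.7],[[0,0,0],[0,0,0],0.7]])

```text
clock: 30.45
eef_pos: [0.4747, 0.2048, 0.0799]
tcp_rot: [[-0.989, -0.145, -0.002], [-0.145, 0.989, 0.0], [0.002, 0.0, -1.0]]
contact_force: [-0.2, 0.4, 0.4]
grip_width: 0.06
```

```bash
python3 -c "
from h import *
plan(.4758,.206,-.006,98.3)"
```

```text
az 0.000 shift [-1.3  1.1 85.9] len 2 cur phi 98.3 [0.4747 0.2048 0.0799] q7 0.87 t 30.4 w 0.060
```

Emit:
jog_arm(motion=[[[-1,1,30],[0,0,0],0.7],[[0,0,25],[0,0,0],0.7],[[0,0,17],[0,0,0],0.7],[[0,0,9],[0,0,0],0.7],[[0,0,5],[0,0,0],0.7],[[0,0,0],[0,0,0],0.7],[[0,0,0],[0,0,0],0.1],[[0,0,0],[0,0,0],0.1],[[0,0,0],[0,0,0],0.1],[[0,0,0],[0,0,0],0.1],[[0,0,0],[0,0,0],0.1]])

```text
clock: 31.55
eef_pos: [0.4762, 0.2066, -0.005]
tcp_rot: [[-0.989, -0.145, 0.001], [-0.145, 0.989, 0.002], [-0.001, 0.002, -1.0]]
contact_force: [-2.9, 1.0, 16.3]
grip_width: 0.03
```

Emit:
jog_arm(motion=[[[0,0,-15],[0,0,0],0.1],[[0,0,-25],[0,0,0],0.1],[[0,0,-30],[0,0,0],0.1],[[0,0,-30],[0,0,0],0.1],[[0,0,-30],[0,0,0],0.1],[[0,0,0],[0,0,0],0.1],[[0,0,0],[0,0,0],0.1]])

```text
clock: 32.25
eef_pos: [0.4757, 0.2055, 0.1235]
tcp_rot: [[-0.99, -0.144, -0.001], [-0.144, 0.99, 0.0], [0.001, 0.0, -1.0]]
contact_force: [-0.6, -0.1, -8.4]
grip_width: 0.0297
```

```bash
python3 -c "
from h import *
plan(.614,-.0049,.020,89.2)"
```

```text
az 0.159 shift [-141.2 -208.5  103.5] len 252 cur phi 98.3 [0.4757 0.2055 0.1235] q7 0.90 t 32.2 w 0.030
```

Emit:
jog_arm(motion=[[[0,0,0],[0,0,0.08],0.1],[[0,0,0],[0,0,0.08],0.1],[[-16,-23,0],[0,0,0],0.1],[[-16,-23,0],[0,0,0],0.1],[[-16,-23,0],[0,0,0],0.1],[[-16,-23,0],[0,0,0],0.1],[[-16,-23,0],[0,0,0],0.1],[[-16,-23,0],[0,0,0],0.1],[[-16,-23,0],[0,0,0],0.1],[[-16,-23,0],[0,0,0],0.1],[[-13,-24,0],[0,0,0],0.1],[[0,0,30],[0,0,0],0.1],[[0,0,20],[0,0,0],0.1],[[0,0,10],[0,0,0],0.1],[[0,0,0],[0,0,0],0.1],[[0,0,0],[0,0,0],0.1]])

```text
clock: 33.85
eef_pos: [0.6137, -0.004, 0.0638]
tcp_rot: [[-1.0, 0.014, -0.001], [0.014, 1.0, 0.0], [0.001, 0.0, -1.0]]
contact_force: [0.6, -0.6, -6.8]
grip_width: 0.0295
```

```bash
python3 -c "
from h import *
plan(.614,-.0049,.019,89.2);print(status.observe()['contact_force'])"
```

```text
az -0.001 shift [-0.3 -0.9 44.8] len 1 cur phi 89.2 [ 0.6137 -0.004   0.0638] q7 1.20 t 33.9 w 0.030
[ 0.6441 -0.5713 -6.8426]
```

Emit:
jog_arm(motion=[[[0,-1,20],[0,0,0],0.1],[[0,0,14],[0,0,0],0.1],[[0,0,8],[0,0,0],0.1],[[0,0,3],[0,0,0],0.1],[[0,0,0],[0,0,0],0.1],[[0,0,0],[0,0,0],0.6],[[0,0,0],[0,0,0],0.6],[[0,0,0],[0,0,0],0.6],[[0,0,0],[0,0,0],0.6],[[0,0,-20],[0,0,0],0.6],[[0,0,-30],[0,0,0],0.6],[[0,0,-40],[0,0,0],0.6],[[0,0,-40],[0,0,0],0.7],[[0,0,0],[0,0,0],0.7]])

```text
clock: 35.25
eef_pos: [0.6157, -0.0049, 0.1537]
tcp_rot: [[-1.0, 0.015, 0.006], [0.015, 1.0, 0.001], [-0.006, 0.001, -1.0]]
contact_force: [0.7, -0.2, -0.9]
grip_width: 0.0596
```

```bash
python3 -c "
from h import *
heads();heads('scene');plan(.417,.361,.14,69.8)"
```

```text
top 260 c 416.6 360.0 sz 34 100 short yaw 72.8
scene 280 c 415.3 364.3 sz 36 100 short yaw 69.5
az 0.338 shift [311.3 275.8   9.4] len 416 cur phi 89.1 [ 0.6139 -0.0053  0.1494] q7 1.24 t 35.4 w 0.060
```

Emit:
jog_arm(motion=[[[0,0,0],[0,0,0.11],0.7],[[0,0,0],[0,0,0.11],0.7],[[0,0,0],[0,0,0.11],0.7],[[22,20,0],[0,0,0],0.7],[[22,20,0],[0,0,0],0.7],[[22,20,0],[0,0,0],0.7],[[22,20,0],[0,0,0],0.7],[[22,20,0],[0,0,0],0.7],[[22,20,0],[0,0,0],0.7],[[22,20,0],[0,0,0],0.7],[[22,20,0],[0,0,0],0.7],[[22,20,0],[0,0,0],0.7],[[22,20,0],[0,0,0],0.7],[[22,20,0],[0,0,0],0.7],[[22,20,0],[0,0,0],0.7],[[22,18,0],[0,0,0],0.7],[[25,18,0],[0,0,0],0.7],[[0,0,30],[0,0,0],0.7],[[0,0,30],[0,0,0],0.7],[[0,0,0],[0,0,0],0.7]])

```text
clock: 37.35
eef_pos: [0.4126, 0.3584, 0.0855]
tcp_rot: [[-0.941, 0.337, -0.005], [0.338, 0.941, -0.004], [0.004, -0.005, -1.0]]
contact_force: [0.7, -0.7, 0.4]
grip_width: 0.06
```

Emit:
jog_arm(motion=[[[0,0,0],[0,0,0],0.7]])

```text
clock: 37.45
eef_pos: [0.4141, 0.3595, 0.089]
tcp_rot: [[-0.941, 0.338, -0.002], [0.338, 0.941, -0.0], [0.001, -0.001, -1.0]]
contact_force: [0.9, 0.7, 0.6]
grip_width: 0.0596
```

```bash
python3 -c "
from h import *
plan(.4168,.361,-.005,70.2)"
```

```text
az 0.001 shift [-2.   2.3 94. ] len 3 cur phi 70.2 [0.4141 0.3595 0.089 ] q7 0.27 t 37.5 w 0.060
```

Emit:
jog_arm(motion=[[[-2,2,30],[0,0,0],0.7],[[0,0,28],[0,0,0],0.7],[[0,0,20],[0,0,0],0.7],[[0,0,10],[0,0,0],0.7],[[0,0,6],[0,0,0],0.7],[[0,0,0],[0,0,0],0.7],[[0,0,0],[0,0,0],0.1],[[0,0,0],[0,0,0],0.1],[[0,0,0],[0,0,0],0.1],[[0,0,0],[0,0,0],0.1],[[0,0,0],[0,0,0],0.1]])

```text
clock: 38.55
eef_pos: [0.4172, 0.3616, -0.0038]
tcp_rot: [[-0.941, 0.338, 0.001], [0.338, 0.941, 0.002], [0.0, 0.002, -1.0]]
contact_force: [-0.4, 0.4, 14.0]
grip_width: 0.03
```

Emit:
jog_arm(motion=[[[0,0,-15],[0,0,0],0.1],[[0,0,-25],[0,0,0],0.1],[[0,0,-30],[0,0,0],0.1],[[0,0,-30],[0,0,0],0.1],[[0,0,-30],[0,0,0],0.1],[[0,0,0],[0,0,0],0.1],[[0,0,0],[0,0,0],0.1]])

```text
clock: 39.25
eef_pos: [0.4168, 0.3607, 0.1255]
tcp_rot: [[-0.941, 0.338, -0.0], [0.338, 0.941, 0.001], [0.001, 0.001, -1.0]]
contact_force: [-0.6, 0.3, -6.6]
grip_width: 0.03
```

```bash
python3 -c "
from h import *
plan(.615,.0731,.019,89.2)"
```

```text
az -0.331 shift [-202.2 -284.8  106.5] len 349 cur phi 70.2 [0.4168 0.3607 0.1255] q7 0.28 t 39.2 w 0.030
```

Emit:
jog_arm(motion=[[[0,0,0],[0,0,-0.11],0.1],[[0,0,0],[0,0,-0.11],0.1],[[0,0,0],[0,0,-0.11],0.1],[[-17,-24,0],[0,0,0],0.1],[[-17,-24,0],[0,0,0],0.1],[[-17,-24,0],[0,0,0],0.1],[[-17,-24,0],[0,0,0],0.1],[[-17,-24,0],[0,0,0],0.1],[[-17,-24,0],[0,0,0],0.1],[[-17,-24,0],[0,0,0],0.1],[[-17,-24,0],[0,0,0],0.1],[[-17,-24,0],[0,0,0],0.1],[[-17,-24,0],[0,0,0],0.1],[[-17,-24,0],[0,0,0],0.1],[[-15,-21,0],[0,0,0],0.1],[[0,0,30],[0,0,0],0.1],[[0,0,20],[0,0,0],0.1],[[0,0,10],[0,0,0],0.1],[[0,0,0],[0,0,0],0.1],[[0,0,0],[0,0,0],0.1]])

```text
clock: 41.25
eef_pos: [0.6147, 0.0732, 0.0651]
tcp_rot: [[-1.0, 0.015, -0.001], [0.015, 1.0, 0.001], [0.001, 0.001, -1.0]]
contact_force: [-0.1, -0.5, -4.3]
grip_width: 0.0296
```

```bash
python3 -c "
from h import *
plan(.615,.0731,.019,89.2);print(status.observe()['contact_force'])"
```

```text
az -0.001 shift [-0.3 -0.1 46.1] len 0 cur phi 89.2 [0.6147 0.0732 0.0651] q7 1.07 t 41.2 w 0.030
[-0.1492 -0.4722 -4.3256]
```

Emit:
jog_arm(motion=[[[0,0,20],[0,0,0],0.1],[[0,0,14],[0,0,0],0.1],[[0,0,8],[0,0,0],0.1],[[0,0,4],[0,0,0],0.1],[[0,0,0],[0,0,0],0.1],[[0,0,0],[0,0,0],0.6],[[0,0,0],[0,0,0],0.6],[[0,0,0],[0,0,0],0.6],[[0,0,0],[0,0,0],0.6],[[0,0,-20],[0,0,0],0.6],[[0,0,-30],[0,0,0],0.6],[[0,0,-40],[0,0,0],0.6],[[0,0,-40],[0,0,0],0.6],[[0,0,0],[0,0,0],0.6]])

```text
clock: 42.65
eef_pos: [0.6166, 0.0734, 0.1538]
tcp_rot: [[-1.0, 0.015, 0.006], [0.015, 1.0, 0.002], [-0.006, 0.002, -1.0]]
contact_force: [0.7, -0.2, -0.9]
grip_width: 0.0514
```

Emit:
jog_arm(motion=[[[0,-28,0],[0,0,0],0.6],[[0,-28,0],[0,0,0],0.6],[[0,-28,0],[0,0,0],0.6],[[0,-28,0],[0,0,0],0.6],[[0,-28,0],[0,0,0],0.6],[[0,-28,0],[0,0,0],0.6],[[0,-28,0],[0,0,0],0.6],[[0,-28,0],[0,0,0],0.6],[[0,-28,0],[0,0,0],0.6],[[0,-28,0],[0,0,0],0.6],[[0,0,0],[0,0,0.115],0.6],[[0,0,0],[0,0,0.115],0.6],[[0,0,0],[0,0,0.115],0.6],[[0,0,0],[0,0,0.115],0.6],[[0,0,0],[0,0,0.115],0.6],[[0,0,0],[0,0,0.115],0.6],[[0,0,0],[0,0,0.115],0.6],[[0,0,0],[0,0,0.11],0.6],[[0,0,0],[0,0,0],0.6]])

```text
clock: 44.55
eef_pos: [0.6105, -0.2069, 0.1485]
tcp_rot: [[-0.597, 0.803, -0.001], [0.803, 0.597, 0.0], [0.001, -0.001, -1.0]]
contact_force: [-0.3, -0.4, 0.5]
grip_width: 0.0508
```

```bash
python3 -c "
from h import *
c=snap('top');P=pts(c);Z=P[...,2]
m=(Z>.046)&(Z<.065)&(P[...,0]>.55)&(P[...,0]<.68)&(P[...,1]<.12)&(P[...,1]>-.24)
n,l,st,ce=cv2.connectedComponentsWithStats(m.astype(np.uint8))
for i in range(1,n):
  if st[i,4]>40: q=P[l==i]; print(len(q),cv2.minAreaRect((q[:,:2]*1000).astype(np.float32)),np.median(q[:,2]))
plan(.603,-.335,.04,36.6)
cv2.imwrite('pics/c4.png',cv2.resize(c['frame'][125:265,205:485],(784,392),interpolation=2))
"
```

```text
199 ((636.100341796875, 2.516329765319824), (30.87803840637207, 87.31438446044922), 89.35926055908203) 0.05463525575517044
230 ((613.138427734375, 69.75094604492188), (27.992523193359375, 99.70733642578125), 89.3792953491211) 0.05344021220041055
243 ((613.3485107421875, -86.20640563964844), (31.62860870361328, 97.59886169433594), 89.23548889160156) 0.05427385720503667
az 0.005 shift [-98.4 -82.3 108.5] len 128 cur phi 36.9 [ 0.6105 -0.2069  0.1485] q7 0.81 t 44.6 w 0.051
```

View pics/c4.png

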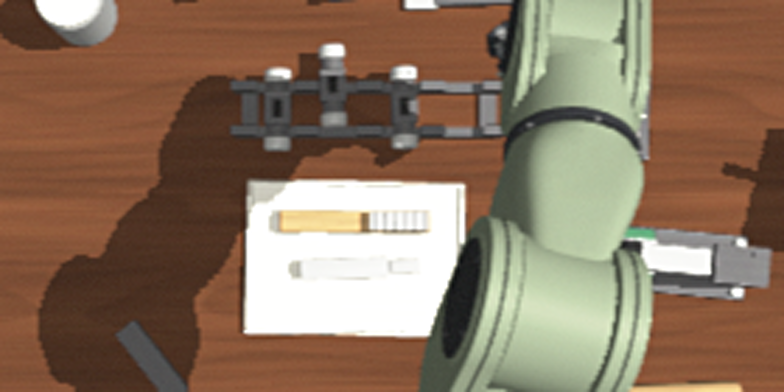

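Emit:
jog_arm(motion=[[[-24,-20,0],[0,0,0],0.6],[[-24,-20,0],[0,0,0],0.6],[[-24,-20,0],[0,0,0],0.6],[[-24,-20,0],[0,0,0],0.6],[[0,0,30],[0,0,0],0.6],[[0,0,25],[0,0,0],0.6],[[0,0,0],[0,0,0],0.6],[[0,0,0],[0,0,0],0.6]])

```text
clock: 45.4
eef_pos: [0.6039, -0.3318, 0.0942]
tcp_rot: [[-0.599, 0.8, -0.001], [0.8, 0.599, 0.001], [0.001, -0.0, -1.0]]
contact_force: [-0.5, -0.3, 0.4]
grip_width: 0.051
```

```bash
python3 -c "
from h import *
plan(.603,-.332,.036,36.6)
s=snap('scene');P=pts(s);Z=P[...,2]
m=(Z>.047)&(Z<.075)&(P[...,0]>.55)&(P[...,0]<.70)&(P[...,1]<.12)&(P[...,1]>-.24)
n,l,st,ce=cv2.connectedComponentsWithStats(m.astype(np.uint8))
for i in range(1,n):
  if st[i,4]>40: q=P[l==i]; print(ce[i],len(q),cv2.minAreaRect((q[:,:2]*1000).astype(np.float32)),np.median(q[:,2]))
"
```

```text
az 0.004 shift [ 0.4 -0.8 58.2] len 1 cur phi 36.8 [ 0.6039 -0.3318  0.0942] q7 0.98 t 45.4 w 0.051
[278.2061 215.5576] 165 ((611.4883422851562, -80.5045166015625), (100.58319091796875, 33.196781158447266), 5.858300685882568) 0.051984511898372006
[287.0695 233.5668] 187 ((639.3997802734375, 5.517055511474609), (34.76472091674805, 99.12848663330078), 87.4381332397461) 0.05248039028693261
[306.7273 240.877 ] 187 ((612.1791381835938, 74.43324279785156), (33.153099060058594, 97.54607391357422), 87.64637756347656) 0.052005389731083936
```

Emit:
jog_arm(motion=[[[0,-1,25],[0,0,0],0.6],[[0,0,20],[0,0,0],0.6],[[0,0,9],[0,0,0],0.6],[[0,0,4],[0,0,0],0.6],[[0,0,0],[0,0,0],0.6],[[0,0,0],[0,0,0],0.1],[[0,0,0],[0,0,0],0.1],[[0,0,0],[0,0,0],0.1],[[0,0,0],[0,0,0],0.1],[[0,0,0],[0,0,0],0.1],[[0,0,0],[0,0,0],0.1]], newtons=40)

```text
clock: 46.55
eef_pos: [0.6024, -0.3333, 0.0366]
tcp_rot: [[-0.598, 0.802, -0.001], [0.802, 0.598, -0.001], [0.0, -0.001, -1.0]]
contact_force: [-6.7, -1.0, 9.5]
grip_width: 0.0165
```

```bash
python3 -c "
from h import *
plan(.603,-.332,.036,-93.2); o=status.observe(); print(o['joints'],o['contact_force'],o['torque'])"
```

```text
az 2.267 shift [ 0.5 -1.3  0.6] len 1 cur phi 36.7 [ 0.6024 -0.3333  0.0366] q7 0.97 t 46.5 w 0.017
[ 0.5224  1.0915 -0.1661  1.1548  0.1885  0.9104  0.9691] [-6.7465 -1.0109  9.4983] [-0.2612  1.4667 -0.0036]
```

Gripped at 16.5 mm. Turn by 2.265 rad.

Emit:
jog_arm(motion=[[[0,0,0],[0,0,0.12],0.1],[[0,0,0],[0,0,0.12],0.1],[[0,0,0],[0,0,0.12],0.1],[[0,0,0],[0,0,0.12],0.1],[[0,0,0],[0,0,0.12],0.1],[[0,0,0],[0,0,0.12],0.1],[[0,0,0],[0,0,0.12],0.1],[[0,0,0],[0,0,0.12],0.1],[[0,0,0],[0,0,0.12],0.1],[[0,0,0],[0,0,0.12],0.1],[[0,0,0],[0,0,0.12],0.1],[[0,0,0],[0,0,0.12],0.1],[[0,0,0],[0,0,0.12],0.1],[[0,0,0],[0,0,0.12],0.1],[[0,0,0],[0,0,0.12],0.1],[[0,0,0],[0,0,0.12],0.1],[[0,0,0],[0,0,0.12],0.1],[[0,0,0],[0,0,0.12],0.1],[[0,0,0],[0,0,0.105],0.1],[[0,0,0],[0,0,0],0.1]])

```text
clock: 48.55
eef_pos: [0.6022, -0.3332, 0.0365]
tcp_rot: [[0.998, -0.058, -0.002], [-0.058, -0.998, -0.001], [-0.002, 0.001, -1.0]]
contact_force: [-7.6, -0.9, 11.0]
grip_width: 0.0169
```

```bash
python3 -c "
from h import *
plan(.603,-.332,.036,-93.2); o=status.observe(); print(o['joints'],o['contact_force'],o['torque'])"
```

```text
az -0.002 shift [ 0.7 -1.2  0.5] len 1 cur phi -93.3 [ 0.6022 -0.3332  0.0365] q7 -0.85 t 48.5 w 0.017
[ 0.3041  1.129   0.4136  1.1652 -0.4655  0.9379 -0.8496] [-7.5712 -0.929  11.0078] [-0.2825  1.7985 -0.0996]
```

Emit:
jog_arm(motion=[[[0,0,0],[0,0,0],0.6],[[0,0,0],[0,0,0],0.6],[[0,0,0],[0,0,0],0.6],[[0,0,0],[0,0,0],0.6],[[0,0,-20],[0,0,0],0.6],[[0,0,-30],[0,0,0],0.6],[[0,0,-40],[0,0,0],0.6],[[0,0,-20],[0,0,-0.044],0.6],[[0,-28,0],[0,0,0],0.6],[[0,-28,0],[0,0,0],0.6],[[0,-28,0],[0,0,0],0.6],[[2,-28,0],[0,0,0],0.6],[[2,-28,0],[0,0,0],0.6],[[2,-28,0],[0,0,0],0.6],[[2,-28,0],[0,0,0],0.6],[[2,-28,0],[0,0,0],0.6],[[2,-28,0],[0,0,0],0.6],[[3,-28,0],[0,0,0],0.6]])

```text
clock: 50.35
eef_pos: [0.6206, -0.0514, 0.1457]
tcp_rot: [[1.0, -0.009, -0.001], [-0.009, -1.0, 0.001], [-0.001, -0.001, -1.0]]
contact_force: [0.8, 0.1, -0.3]
grip_width: 0.0511
```

```bash
python3 -c "
from h import *
plan(.622,.005,.018,-90.8)
c=snap('top'); P=pts(c);Z=P[...,2]
m=(Z>.055)&(Z<.1)&(abs(P[...,0]-.603)<.06)&(abs(P[...,1]+.336)<.06)
q=P[m]; print(len(q),cv2.minAreaRect((q[:,:2]*1000).astype(np.float32)))
m=(Z>.02)&(Z<.036)&(abs(P[...,0]-.603)<.08)&(abs(P[...,1]+.336)<.08)
q=P[m]; print(len(q),cv2.minAreaRect((q[:,:2]*1000).astype(np.float32)))
cv2.imwrite('pics/c5.png',cv2.resize(c['frame'][140:190,395:445],(400,400),interpolation=2))
"
```

```text
az 0.005 shift [  0.7 -56.4 127.7] len 56 cur phi -90.5 [ 0.6206 -0.0514  0.1457] q7 -1.17 t 50.4 w 0.051
120 ((602.8757934570312, -336.1091613769531), (19.043643951416016, 64.12773132324219), 86.11859130859375)
620 ((603.54638671875, -335.98956298828125), (111.58442687988281, 109.57019805908203), 86.64810943603516)
```

View pics/c5.png

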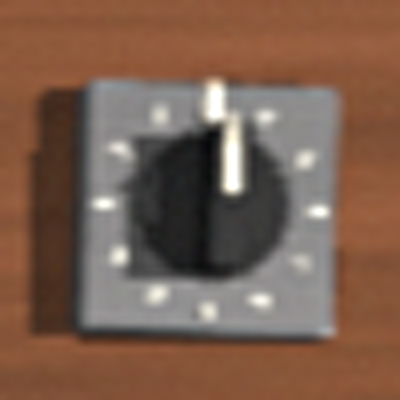

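Emit:
jog_arm(motion=[[[1,-28,0],[0,0,0],0.6],[[0,-28,0],[0,0,0],0.6],[[0,0,30],[0,0,0],0.6],[[0,0,30],[0,0,0],0.6],[[0,0,30],[0,0,0],0.6],[[0,0,20],[0,0,0],0.6],[[0,0,10],[0,0,0],0.6],[[0,0,8],[0,0,0],0.6],[[0,0,0],[0,0,0],0.6],[[0,0,0],[0,0,0],0.1],[[0,0,0],[0,0,0],0.1],[[0,0,0],[0,0,0],0.1],[[0,0,0],[0,0,0],0.1],[[0,0,0],[0,0,0],0.1]], newtons=70)

```text
clock: 51.8
eef_pos: [0.6225, 0.0036, 0.019]
tcp_rot: [[1.0, -0.009, 0.001], [-0.009, -1.0, 0.001], [0.001, -0.001, -1.0]]
contact_force: [-2.3, 1.1, 9.0]
grip_width: 0.0302
```

Emit:
jog_arm(motion=[[[0,0,-6],[0,0,0],0.1],[[0,0,-10],[0,0,0],0.1],[[0,0,-14],[0,0,0],0.1],[[0,0,0],[0,0,0],0.1],[[0,0,0],[0,0,0],0.1]])

```text
clock: 52.3
eef_pos: [0.6221, 0.0036, 0.0481]
tcp_rot: [[1.0, -0.009, -0.0], [-0.009, -1.0, 0.001], [-0.0, -0.001, -1.0]]
contact_force: [-0.7, 0.3, -7.8]
grip_width: 0.0297
```

```bash
python3 -c "
from h import *
o=status.observe();print(o['eef_pos'],o['contact_force'])
for n in('top','scene'):
  s=snap(n);P=pts(s);Z=P[...,2]
  m=(Z>.065)&(Z<.095)&(P[...,0]>.55)&(P[...,0]<.74)&(P[...,1]<.04)&(P[...,1]>-.04)
  q=P[m]; print(n,len(q),q.min(0),q.max(0))
cv2.imwrite('pics/s6.png',cv2.resize(s['frame'][170:280,230:380],None,fx=3,fy=3,interpolation=2))
"
```

```text
[0.6221 0.0036 0.0481] [-0.6919  0.2925 -7.778 ]Traceback (most recent call last):
  File "<string>", line 7, in <module>
    q=P[m]; print(n,len(q),q.min(0),q.max(0))
                           ~~~~~^^^
    return umr_minimum(a, axis, None, out, keepdims, initial, where)
ValueError: zero-size array to reduction operation minimum which has no identity
```

Emit:
jog_arm(motion=[[[-8,2,0],[0,0,0],0.1],[[-8,3,0],[0,0,0],0.1],[[-8,2,0],[0,0,0],0.1],[[0,0,0],[0,0,0],0.1],[[0,0,12],[0,0,0],0.1],[[0,0,10],[0,0,0],0.1],[[0,0,6],[0,0,0],0.1],[[0,0,0],[0,0,0],0.1],[[0,0,0],[0,0,0],0.6],[[0,0,0],[0,0,0],0.6],[[0,0,0],[0,0,0],0.6],[[0,0,0],[0,0,0],0.6],[[0,0,-20],[0,0,0],0.6],[[0,0,-30],[0,0,0],0.6],[[0,0,-40],[0,0,0],0.6],[[0,0,-40],[0,0,0],0.6],[[0,0,-20],[0,0,0],0.6]])

```text
clock: 54.05
eef_pos: [0.5987, -0.0037, 0.1729]
tcp_rot: [[1.0, -0.009, 0.003], [-0.009, -1.0, 0.0], [0.003, -0.0, -1.0]]
contact_force: [0.3, 0.5, 0.4]
grip_width: 0.0514
```

Emit:
jog_arm(motion=[[[0,28,0],[0,0,0],0.7],[[0,28,0],[0,0,0],0.7],[[0,28,0],[0,0,0],0.7],[[0,28,0],[0,0,0],0.7],[[0,28,0],[0,0,0],0.7],[[0,28,0],[0,0,0],0.7],[[0,28,0],[0,0,0],0.7],[[0,28,0],[0,0,0],0.7],[[0,0,-15],[0,0,0.05],0.7],[[0,0,-10],[0,0,0.05],0.7],[[0,0,0],[0,0,0],0.7]])

```text
clock: 55.15
eef_pos: [0.5963, -0.2277, 0.1956]
tcp_rot: [[0.994, -0.11, 0.001], [-0.11, -0.994, -0.0], [0.001, 0.0, -1.0]]
contact_force: [0.2, -0.1, -0.6]
grip_width: 0.0599
```

```bash
cat > chk.py <<'E'
from h import *
for n in('top','scene'):
  s=snap(n);P=pts(s);Z=P[...,2]
  m=(Z>.047)&(Z<.065)&(P[...,0]>.55)&(P[...,0]<.70)&(P[...,1]<.12)&(P[...,1]>-.24)
  k,l,st,ce=cv2.connectedComponentsWithStats(m.astype(np.uint8))
  for i in range(1,k):
    if st[i,4]>40: q=P[l==i]; r=cv2.minAreaRect((q[:,:2]*1000).astype(np.float32)); print(n,len(q),np.array(r[0]),np.array(r[1]),round(r[2],1),np.median(q[:,2]))
E
python3 -c "
import chk
from h import *
plan(.430,-.337,.2,-96.4)
c=load('top');P=pts(c);Z=P[...,2]
m=(Z>.115)&(Z<.15)&(abs(P[...,0]-.43)<.05)&(abs(P[...,1]+.34)<.05)
q=P[m]; print(len(q),cv2.minAreaRect((q[:,:2]*1000).astype(np.float32)),np.median(q[:,2]))
"
```

```text
top 222 [613.5222  69.6382] [ 27.9437 100.2448] 89.7 0.05482342895027702
top 223 [615.8632  -5.7531] [99.0872 29.5226] 2.6 0.053458312546546934
top 240 [613.0804 -86.2094] [97.282 31.044] 0.1 0.05426730191328889
scene 162 [612.718  -82.9121] [ 36.5844 100.3285] 87.5 0.05209864726764292
scene 181 [614.1238  -0.5464] [ 33.7138 100.3875] 89.3 0.05232774485501197
scene 190 [612.3936  74.805 ] [ 34.7756 100.3021] 83.4 0.05222977932151439
az 0.004 shift [-152.6  127.7   -5.8] len 199 cur phi -96.2 [ 0.5959 -0.2272  0.1942] q7 -1.03 t 55.2 w 0.060
80 ((428.8360900878906, -340.66748046875), (24.033824920654297, 29.641267776489258), 87.08271026611328) 0.13022888663163798
```

Emit:
jog_arm(motion=[[[-26,21,0],[0,0,0],0.6],[[-26,21,0],[0,0,0],0.6],[[-26,21,0],[0,0,0],0.6],[[-26,21,0],[0,0,0],0.6],[[-25,22,0],[0,0,0],0.6],[[-25,22,0],[0,0,0],0.6],[[0,0,25],[0,0,0],0.6],[[0,0,25],[0,0,0],0.6],[[0,0,0],[0,0,0],0.6],[[0,0,0],[0,0,0],0.6]])

```text
clock: 56.25
eef_pos: [0.4289, -0.3377, 0.1449]
tcp_rot: [[0.994, -0.108, -0.001], [-0.108, -0.994, 0.001], [-0.001, -0.0, -1.0]]
contact_force: [0.2, -0.4, 0.3]
grip_width: 0.0513
```

```bash
python3 -c "
from h import *
plan(.429,-.338,.095,-96.4);s=snap('scene','s7f.png')
cv2.imwrite('pics/s7.png',cv2.resize(s['frame'][110:190,210:330],None,fx=4,fy=4,interpolation=2))"
```

```text
az 0.003 shift [ 0.2  0.3 49.9] len 0 cur phi -96.2 [ 0.4289 -0.3377  0.1449] q7 -0.65 t 56.2 w 0.051
```

View pics/s7.png

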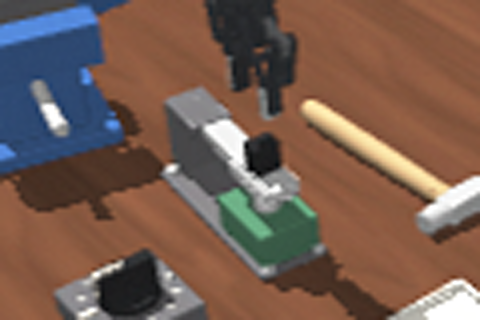

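Emit:
jog_arm(motion=[[[0,0,25],[0,0,0],0.6],[[0,0,20],[0,0,0],0.6],[[0,0,10],[0,0,0],0.6],[[0,0,5],[0,0,0],0.6],[[0,0,0],[0,0,0],0.6],[[0,0,0],[0,0,0],0.6]])

```text
clock: 56.9
eef_pos: [0.4291, -0.3381, 0.0855]
tcp_rot: [[0.994, -0.109, 0.0], [-0.109, -0.994, -0.0], [0.0, 0.0, -1.0]]
contact_force: [-0.1, -0.3, -0.8]
grip_width: 0.0514
```

Emit:
jog_arm(motion=[[[0,0,0],[0,0,0],0.1],[[0,0,0],[0,0,0],0.1],[[0,0,0],[0,0,0],0.1],[[0,0,0],[0,0,0],0.1],[[0,0,0],[0,0,0],0.1]], newtons=60)

```text
clock: 57.4
eef_pos: [0.429, -0.3382, 0.0849]
tcp_rot: [[0.994, -0.109, -0.0], [-0.109, -0.994, -0.0], [-0.0, 0.0, -1.0]]
contact_force: [0.5, -3.8, 5.2]
grip_width: 0.0228
```

Gripped at 22.8 mm. Now push down in small steps.

Emit:
jog_arm(motion=[[[0,0,5],[0,0,0],0.1],[[0,0,5],[0,0,0],0.1],[[0,0,4],[0,0,0],0.1],[[0,0,3],[0,0,0],0.1],[[0,0,0],[0,0,0],0.1],[[0,0,0],[0,0,0],0.1]])

```text
clock: 58.0
eef_pos: [0.429, -0.3382, 0.068]
tcp_rot: [[0.994, -0.109, -0.0], [-0.109, -0.994, -0.0], [-0.0, 0.0, -1.0]]
contact_force: [0.3, -3.8, 9.7]
grip_width: 0.0224
```

Emit:
jog_arm(motion=[[[0,0,3],[0,0,0],0.1],[[0,0,0],[0,0,0],0.1],[[0,0,0],[0,0,0],0.1]])

```text
clock: 58.3
eef_pos: [0.429, -0.3382, 0.065]
tcp_rot: [[0.994, -0.109, -0.0], [-0.109, -0.994, -0.0], [-0.0, 0.0, -1.0]]
contact_force: [-0.9, -2.2, 10.4]
grip_width: 0.0225
```

Emit:
jog_arm(motion=[[[0,0,2],[0,0,0],0.1],[[0,0,1],[0,0,0],0.1],[[0,0,0],[0,0,0],0.1]])

```text
clock: 58.6
eef_pos: [0.4291, -0.3385, 0.0631]
tcp_rot: [[0.994, -0.109, 0.001], [-0.109, -0.994, -0.001], [0.001, 0.001, -1.0]]
contact_force: [-4.2, 1.2, 33.2]
grip_width: 0.0227
```

Emit:
jog_arm(motion=[[[0,0,1],[0,0,0],0.1],[[0,0,0],[0,0,0],0.1]])

```text
clock: 58.8
eef_pos: [0.4292, -0.339, 0.063]
tcp_rot: [[0.994, -0.11, 0.002], [-0.11, -0.994, -0.002], [0.002, 0.002, -1.0]]
contact_force: [-7.4, 0.9, 50.8]
grip_width: 0.0228
```

Bottom stop reached. I'll back off 1.5 mm and slide along tool +y.

Emit:
jog_arm(motion=[[[0,0,-1.5],[0,0,0],0.1],[[0,4,0],[0,0,0],0.1],[[0,5,0],[0,0,0],0.1],[[0,5,0],[0,0,0],0.1],[[0,0,0],[0,0,0],0.1]])

```text
clock: 59.3
eef_pos: [0.4275, -0.3528, 0.0633]
tcp_rot: [[0.994, -0.11, 0.001], [-0.11, -0.994, -0.001], [0.001, 0.001, -1.0]]
contact_force: [-3.0, -0.7, 24.3]
grip_width: 0.0224
```

Emit:
jog_arm(motion=[[[0,5,0],[0,0,0],0.1],[[0,5,0],[0,0,0],0.1],[[0,5,0],[0,0,0],0.1],[[0,4,0],[0,0,0],0.1],[[0,0,0],[0,0,0],0.1]])

```text
clock: 59.8
eef_pos: [0.4254, -0.3716, 0.0633]
tcp_rot: [[0.994, -0.11, 0.001], [-0.11, -0.994, -0.001], [0.001, 0.001, -1.0]]
contact_force: [-2.9, -1.2, 23.6]
grip_width: 0.0225
```

Emit:
jog_arm(motion=[[[0,0,-2],[0,0,0],0.1],[[0,0,-2],[0,0,0],0.1],[[0,0,0],[0,0,0],0.6],[[0,0,0],[0,0,0],0.6],[[0,0,0],[0,0,0],0.6],[[0,0,0],[0,0,0],0.6],[[0,0,-20],[0,0,0],0.6],[[0,0,-30],[0,0,0],0.6],[[0,0,-40],[0,0,0],0.6],[[0,0,-40],[0,0,0],0.6],[[0,0,-30],[0,0,0],0.6],[[20,-28,0],[0,0,0],0.6],[[20,-28,0],[0,0,0],0.6],[[20,-28,0],[0,0,0],0.6],[[0,-28,0],[0,0,0],0.6],[[0,-28,0],[0,0,0],0.6],[[0,0,0],[0,0,0],0.6]])

```text
clock: 61.5
eef_pos: [0.5011, -0.2343, 0.2259]
tcp_rot: [[0.994, -0.105, -0.001], [-0.105, -0.994, 0.002], [-0.001, -0.002, -1.0]]
contact_force: [-0.2, -0.3, -0.3]
grip_width: 0.0511
```

```bash
python3 -c "
from h import *
import chk
o=status.observe();print(o['eef_pos'],o['contact_force'])
c=load('top');s=load('scene')
for n,c in(('top',c),('scene',s)):
  P=pts(c);Z=P[...,2]
  m=(Z>.099)&(Z<.125)&(abs(P[...,0]-.425)<.06)&(abs(P[...,1]+.36)<.06)
  q=P[m]; print(n,len(q),cv2.minAreaRect((q[:,:2]*1000).astype(np.float32)),np.median(q[:,2]))
cv2.imwrite('pics/s8.png',cv2.resize(s['frame'][110:260,200:400],None,fx=4,fy=4,interpolation=2))"
```

```text
top 218 [613.0181  69.5345] [27.9998 99.7378] 89.0 0.05405609784765873
top 220 [617.2484  -5.8248] [27.4929 97.3825] 89.3 0.05480046357119643
top 230 [613.2672 -86.2712] [31.2163 97.7409] 89.4 0.054038860229887103
scene 161 [611.5779 -80.297 ] [101.0344  35.4344] 1.5 0.05206332121280004
scene 177 [614.8143   0.4414] [101.0846  31.9569] 3.4 0.052540067108428914
scene 184 [611.835  74.935] [33.4772 99.4722] 89.8 0.05217499401880827
[ 0.5003 -0.2379  0.2262] [ 0.4752 -0.625   0.9171]
top 59 ((421.90283203125, -376.604736328125), (20.865707397460938, 35.306671142578125), 44.990360260009766) 0.11453961604884244
scene 48 ((423.72412109375, -367.3538818359375), (30.190996170043945, 30.900272369384766), 87.71214294433594) 0.11009642409645179
```

View pics/s8.png

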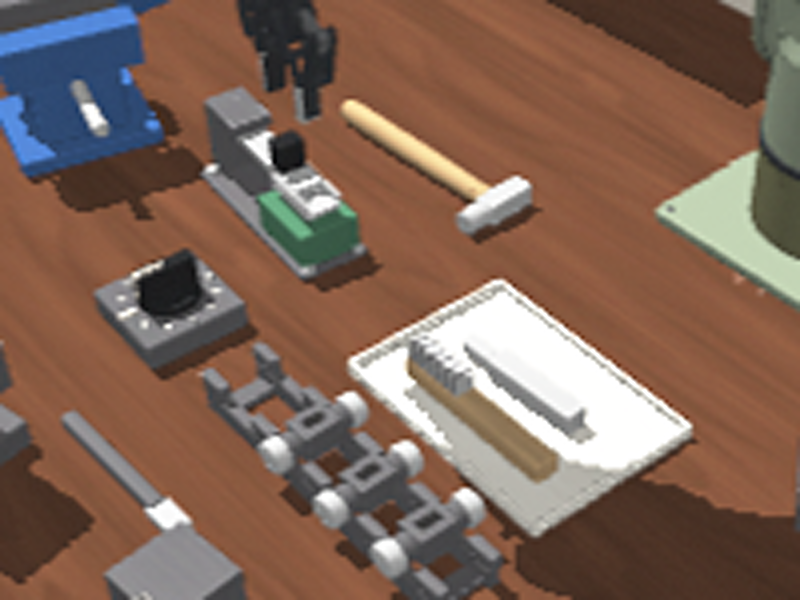

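```bash
python3 -c "
from plant import arm
print(arm.finish_job())"
```

```text
the job is handed in; nothing more can be done
None
```

I handed the job in at about 62 s on the robot clock, out of 210 s. The last camera checks showed every part of the task in place; the hand-in itself gives no verdict.

- **Brush and drift:** both lie in the tool tray, the brush about 47 mm and the drift about 10 mm from the tray's middle in x.
- **Heads:** three heads were on the bench, and they lie in bays 2, 3 and 4. All are within about 6 mm of the bay middles and within about 0.1 rad of the rack's direction.
- **Dial:** the pointer is within about 0.03 rad of the long mark.
- **Plunger and keeper:** the grip block stands about 15 mm lower than at the start, so the plunger is held at roughly 0.015–0.016 m. The arm slid the keeper about 33 mm (camera readings 27–36 mm), above the required 24 mm.
- **Clearance:** the arm stands clear and reads no contact force.

**What went wrong and was mended:**
- The first grasp of the drift missed because the real fingertips sit about 15 mm above the reported tool point. I grasped lower from then on.
- The head in bay 3 was about 25 mm out of place when I checked. I gripped it again and put it back.

**Disagreement between checks:** the two cameras differ by about 5 mm in y. That is well within every tolerance.

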